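Count along the divider rack and file the carton

TASK

Starting over the first gap at the end by the tall round post, slide a fingertip along the top of the divider rack's front rail, riding over the ridges and counting the gaps (occupied or empty), and stop on the rail over the third gap. Then push the loose carton along the bench into that third gap, fully home against the back wall. Push it only, do not lift or tip it, do not touch the rail beyond the third gap, and leave the filed cartons, the tape and the cup where they are.

Things in the scene. Friction and masses are not known exactly. Their poses are not given: they have to be found in the camera images.
- rack: low plywood divider rack fixed on the bench, 354 mm wide (y), 75 deep (x). Origin: centre of its underside; x points away from the robot, into the gaps, y left, z up; turned up to 0.18 rad. Dividers 6 mm thick, 58 mm apart, make six gaps 52 mm wide, centres y = +145, +87, +29, -29, -87, -145 mm. Their front ends are at x = -37.5 mm, the inner face of the back wall at x = +30. No floor: cartons slide on the bench.
- round_post: fixed upright round black post, 32 mm diameter, 60 mm high, beside one end of the rack (at rack x = 0, y = +199 or -199 mm); gaps are counted from this end. Origin: centre of its underside.
- square_block: fixed low square black block, 36 x 36 mm, 20 mm high, beside the other end of the rack. Origin: centre of its underside.
- carton: loose closed stiff carton on the bench in front of the rack: 90 mm long (its x), 40 wide (y), 30 high, 0.14 to 0.28 kg, turned up to 0.4 rad to the rack. Origin: centre of its underside. Slides under about 1 to 3 N, and turns flush with fingers pushed flat against its side. Home against the back wall its origin is at rack x = -15 mm, its near end standing 22 mm out of the rack.
- rail_1: piece of the rigid aluminium front rail over gap 1 from the left (rack y = +145 mm). The rail is 18 mm across (rack x = -37.5 to -19.5 mm), flat top 46 mm above the bench, underside 36; cartons pass under it. Origin: centre of the piece, 41 mm above the bench. 0.2 N counts as touching; fingers opened wide along the rail would touch two gaps at once.
- rail_2: piece of the rigid aluminium front rail over gap 2 from the left (rack y = +87 mm). The rail is 18 mm across (rack x = -37.5 to -19.5 mm), flat top 46 mm above the bench, underside 36; cartons pass under it. Origin: centre of the piece, 41 mm above the bench. 0.2 N counts as touching; fingers opened wide along the rail would touch two gaps at once.
- rail_3: piece of the rigid aluminium front rail over gap 3 from the left (rack y = +29 mm). The rail is 18 mm across (rack x = -37.5 to -19.5 mm), flat top 46 mm above the bench, underside 36; cartons pass under it. Origin: centre of the piece, 41 mm above the bench. 0.2 N counts as touching; fingers opened wide along the rail would touch two gaps at once.
- rail_4: piece of the rigid aluminium front rail over gap 4 from the left (rack y = -29 mm). The rail is 18 mm across (rack x = -37.5 to -19.5 mm), flat top 46 mm above the bench, underside 36; cartons pass under it. Origin: centre of the piece, 41 mm above the bench. 0.2 N counts as touching; fingers opened wide along the rail would touch two gaps at once.
- rail_5: piece of the rigid aluminium front rail over gap 5 from the left (rack y = -87 mm). The rail is 18 mm across (rack x = -37.5 to -19.5 mm), flat top 46 mm above the bench, underside 36; cartons pass under it. Origin: centre of the piece, 41 mm above the bench. 0.2 N counts as touching; fingers opened wide along the rail would touch two gaps at once.
- rail_6: piece of the rigid aluminium front rail over gap 6 from the left (rack y = -145 mm). The rail is 18 mm across (rack x = -37.5 to -19.5 mm), flat top 46 mm above the bench, underside 36; cartons pass under it. Origin: centre of the piece, 41 mm above the bench. 0.2 N counts as touching; fingers opened wide along the rail would touch two gaps at once.
- ridge_1: rounded steel ridge across the rail over the divider between gaps 1 and 2 from the left (rack y = +116 mm); 6 mm radius, stands 1.5 mm proud of the rail (top 47.5 mm above the bench), so that a fingertip sliding on the rail rides over it. Origin: its middle, 41.5 mm above the bench.
- ridge_2: rounded steel ridge across the rail over the divider between gaps 2 and 3 from the left (rack y = +58 mm); 6 mm radius, stands 1.5 mm proud of the rail (top 47.5 mm above the bench), so that a fingertip sliding on the rail rides over it. Origin: its middle, 41.5 mm above the bench.
- ridge_3: rounded steel ridge across the rail over the divider between gaps 3 and 4 from the left (rack y = +0 mm); 6 mm radius, stands 1.5 mm proud of the rail (top 47.5 mm above the bench), so that a fingertip sliding on the rail rides over it. Origin: its middle, 41.5 mm above the bench.
- ridge_4: rounded steel ridge across the rail over the divider between gaps 4 and 5 from the left (rack y = -58 mm); 6 mm radius, stands 1.5 mm proud of the rail (top 47.5 mm above the bench), so that a fingertip sliding on the rail rides over it. Origin: its middle, 41.5 mm above the bench.
- ridge_5: rounded steel ridge across the rail over the divider between gaps 5 and 6 from the left (rack y = -116 mm); 6 mm radius, stands 1.5 mm proud of the rail (top 47.5 mm above the bench), so that a fingertip sliding on the rail rides over it. Origin: its middle, 41.5 mm above the bench.
- filed_a: another carton, 90 x 40 x 30 mm, already home in the second gap from the left. Origin: centre of its underside. Leave it alone.
- filed_b: another carton, 90 x 40 x 30 mm, already home in the sixth gap from the left. Origin: centre of its underside. Leave it alone.
- tape: roll of paper tape lying flat, 90 mm diameter, 36 mm high, beside the work. Origin: centre of its underside. Leave it alone.
- cup: black plastic cup, 72 mm diameter, 60 mm high, standing beside the work. Origin: centre of its underside. Leave it alone.

How it is judged:
By the outcome, as a careful person would: the job done as asked, in the order asked, and still so for the second after the job is handed in, with the robot touching nothing.
It also fails if it takes over 64 s, if anything falls off the work surface, if the arm or the gripper's body presses on something with over 40 N, if the wrist force passes 120 N, or if a joint passes its speed limit or range.

ROBOT

A 6-joint arm with a two-finger parallel gripper is mounted at the origin on the work surface. World frame = base frame: x ahead of the robot, y to its left, z up, the work surface at z = 0. Lengths are in m, angles in rad, forces in N, time in s.
With the tool pointing down it reaches from about 0.35 to 0.975 m from the base axis. Payload 4.9 kg.
Tool frame: the origin (TCP) lies on the centre line of the jaws, within the pads' length; the fingertips stand 14 mm ahead of it and the grasp point (between the pads) lies 5 mm behind it; y points along the fingers, z is the direction in which the jaws open and shut, and the axes are right-handed (so a half turn about y gives the same grasp; the last joint's range is limited). The gripper opens to 85 mm and grips with 20 to 120 N. Pads are 22 mm wide; open, the fingers measure 114 mm over their backs; the gripper's body (76 mm by 85 mm) begins 54 mm behind the grasp point. The pads swing forward as they close: fully open they stand 13 mm farther back than shut.
Start: joints at [1.15, 0.053, 1.613, -0, 1.476, -0.119], TCP at [0.186, 0.597, 0.209] pointing down, gripper open.
Joint ranges: [-3.01, 3.01], [-1.01, 2.22], [0.06, 2.58], [-1.02, 4.17], [0.09, 2.62], [-3.14, 3.14]. Speed limits (rad/s): [2.57, 2.57, 3.14, 3.14, 3.14, 3.14].

INTERFACE

Orientations are given as a rotation vector (axis times angle).
In Python, from station import ctrl gives the robot as it stands.
- The arm moves only by the tool servo_tool, never from a script. Its arguments are lists of equal length, an entry for each row: "delta_pos": the shift along the tool's x, y, z in m, a list of three; "dr": the turn, a rotation vector about the tool's x, y, z in degrees, a list of three; "grip": the opening, from 0 (shut) to 1 (fully open). In form: {"delta_pos": [[x, y, z], ...], "dr": [[rx, ry, rz], ...], "grip": [grip, ...]}. A call has 1 to 5 rows; each row shifts and turns the pose as measured when the row begins, along the tool's axes as they then stand; what a row does not reach is not made up. A row lasts 1/8 s, in which the tool goes at most 62.5 mm and 10.7 degrees, less where a joint would pass 70% of its speed; a pose out of reach is approached as far as the arm can. A call is refused whole if a number of a shift passes 0.0625 or a number of a turn 10.7, either way. A call with a gripper value outside its range is refused whole. The fingers move at their own pace and stop on an object; "grip_force" is the grip in N (left out, the last holds). Time passes only in rows, so rows that do not move let the fingers close. It gives the time, the measured TCP pose, the force and the opening at its end, in the units of the state.
- ctrl.get_obs(): the state, without advancing time (a new reading comes with each control period).
- ctrl.get_image(name): name is "scene" or "top"; returns the picture (420x560x3 uint8, red, green, blue); there is no depth.
- ctrl.camera_params(name): a dict with "fovy" (degrees; the focal length in pixels is half the picture's height over the tangent of half this angle, whatever the lens; pixels are square), "cx", "cy" (the principal point, pixels), "eye" and "rotation" of the camera in the world. Camera axes: x right, y down, z forward; pixel columns grow to the right and rows downward; lengths in m; the calibration is good to about 2 mm. A picture is of the moment at which its call begins. camera_params takes no time and is no camera call.
- ctrl.finish_job(): hands the job in, once; it reports no verdict.
Trained networks look in the newest picture that a camera, given by its name, has taken for a name from the list of things; names that differ only in an ending like _2 or _b are one class to them, and where a whole thing is asked for, a point or a joint stands for the part that bears it (a point fixed in the world has none). Each returns a list of dicts, best first, with "score" (0 to 1); they miss things now and then, are a little off and sometimes report something else, mostly with a low value. They report only what shows in the picture. A call takes as long as a camera call.
- ctrl.masks_of(camera, label): "pixels" (420x560 bool, what is visible of it) and "extent" ([left, top, right, bottom] in pixels, round what is visible of it).
The state is a dict: "t": time; "q": joint angles; "dq": joint speeds; "effort": joint torques, N m; "tool_pos": TCP position; "tool_rot": TCP orientation; "contact_force": force on the tool from outside, world axes, zero at the start; "wrist_torque": the same for the moment, N m; "opening": finger opening in m.
Only numpy, scipy, OpenCV 4.12 (cv2) and the standard library are available. Lean on these libraries where they do the work, as an engineer would, in place of code of your own. Each camera call takes 0.05 s, during which the arm holds its last target.

## Working session

There is one attempt and no reset: what is moved stays moved. The work goes in short steps, Python scripts to look and compute and a tool call to move; the robot and the scene stay as the last step left them, time stands still between calls to the robot, and variables do not carry over. Pictures are saved under pics/ and viewed, and the job is handed in when it is done.

Besides the shell and the picture viewer there is one more tool, called after ">>>" by a JSON object that holds its "method" and its "body". servo_tool: Moves the arm, as the interface text tells. Its arguments: {"type":"object","properties":{"delta_pos":{"type":"array","items":{"type":"array","items":{"type":"number"}}},"dr":{"type":"array","items":{"type":"array","items":{"type":"number"}}},"grip":{"type":"array","items":{"type":"number"}},"grip_force":{"type":"number"}},"required":["delta_pos","dr","grip"]}

```bash
mkdir -p pics; ls; python3 - <<'E'
from station import ctrl
import cv2
for n in("scene","top"):
    im=ctrl.get_image(n); cv2.imwrite(f"pics/{n}0.png",im[:,:,::-1]); print(ctrl.camera_params(n))
print(ctrl.get_obs())
E
```

```text
pics
{'fovy': 48.12071489691013, 'cx': 276.08842465899346, 'cy': 204.15691455923383, 'eye': array([1.2390836 , 0.11317338, 0.80763813]), 'rotation': array([-1.69787068, -1.94092726,  0.72434748])}
{'fovy': 43.22158437255882, 'cx': 283.16825068731487, 'cy': 200.5993235026662, 'eye': array([0.42703142, 0.02858758, 1.21953245]), 'rotation': array([-2.18067671,  2.12337298, -0.1807823 ])}
{'t': 0.1, 'q': array([ 1.15003429e+00,  5.32921070e-02,  1.61417047e+00,  3.57957291e-05,
        1.47601087e+00, -1.18969609e-01]), 'dq': array([ 8.69212601e-05, -1.94865853e-03, -1.97182278e-03, -5.33246623e-04,
       -7.78537122e-04, -5.58981183e-04]), 'effort': array([-9.55186406e-04, -3.94902813e+01, -3.71363282e+01, -1.58630642e-04,
        3.94960211e-03, -5.41844670e-06]), 'tool_pos': array([0.18548937, 0.59619951, 0.20817699]), 'tool_rot': array([-1.55959264,  0.23734809, -0.23650368]), 'contact_force': array([-0.29685922,  0.05953642, -0.78166087]), 'wrist_torque': array([-0.02640666, -0.00159344, -0.02435064]), 'opening': 0.08549020481239582}
```

View pics/scene0.png

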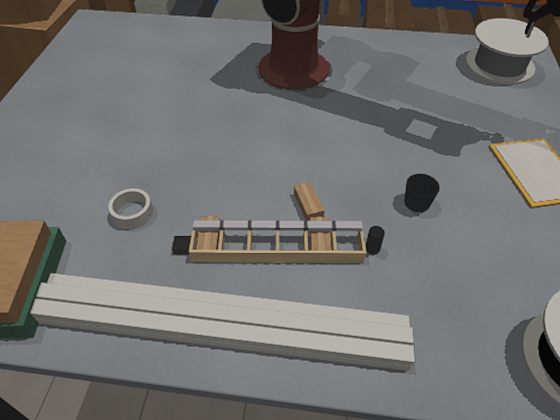

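View pics/top0.png

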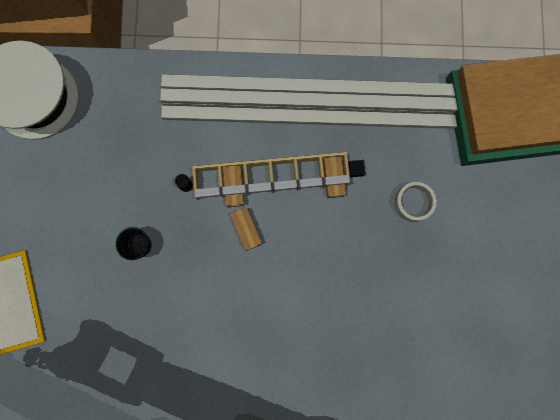

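```bash
cat > h.py <<'E'
import numpy as np,cv2
from scipy.spatial.transform import Rotation as R
from station import ctrl
P={n:ctrl.camera_params(n) for n in("scene","top")}
def proj(n,X):
    p=P[n];f=210/np.tan(np.radians(p['fovy'])/2)
    c=R.from_rotvec(p['rotation']).inv().apply(np.atleast_2d(X)-p['eye'])
    return np.c_[p['cx']+f*c[:,0]/c[:,2],p['cy']+f*c[:,1]/c[:,2]]
def unproj(n,uv,z):
    p=P[n];f=210/np.tan(np.radians(p['fovy'])/2);uv=np.atleast_2d(uv)
    d=R.from_rotvec(p['rotation']).apply(np.c_[(uv[:,0]-p['cx'])/f,(uv[:,1]-p['cy'])/f,np.ones(len(uv))])
    return p['eye']+d*((z-p['eye'][2])/d[:,2])[:,None]
def place(x,y,th,L):
    L=np.atleast_2d(L);c,s=np.cos(th),np.sin(th)
    return np.c_[x+c*L[:,0]-s*L[:,1],y+s*L[:,0]+c*L[:,1],L[:,2]]
def box(cx,cy,z0,z1,lx,ly):
    return np.array([[cx+a*lx/2,cy+b*ly/2,z] for a in(-1,1) for b in(-1,1) for z in(z0,z1)])
def cyl(cx,cy,z1,r):
    t=np.linspace(0,2*np.pi,24,endpoint=False)
    return np.array([[cx+r*np.cos(a),cy+r*np.sin(a),z] for a in t for z in(0,z1)])
E
python3 - <<'E'
from h import *
import pickle
M={}
for n in P:
    ctrl.get_image(n)
    for l in("rail_1","ridge_1","round_post","square_block","carton","rack","tape","cup"):
        M[n,l]=[(m['score'],m['extent'],m['pixels']) for m in ctrl.masks_of(n,l)]
        print(n,l,[(round(float(s),2),[int(v) for v in e],int(p.sum())) for s,e,p in M[n,l]])
pickle.dump(M,open('M.pkl','wb'))
print(ctrl.get_obs()['t'])
E
```

```text
scene rail_1 [(0.8, [195, 217, 218, 230], 258), (0.71, [309, 219, 330, 231], 213), (0.64, [251, 219, 275, 231], 234), (0.63, [278, 218, 303, 231], 217), (0.48, [222, 223, 248, 229], 241)]
scene ridge_1 [(0.62, [277, 220, 280, 232], 48), (0.58, [218, 223, 220, 226], 5), (0.38, [301, 218, 308, 231], 56)]
scene round_post [(0.98, [363, 225, 384, 256], 437), (0.35, [281, 219, 301, 231], 218)]
scene square_block [(0.66, [172, 238, 192, 252], 303), (0.6, [402, 170, 442, 210], 1044), (0.58, [252, 218, 273, 234], 235)]
scene carton [(0.76, [293, 182, 325, 220], 767)]
scene rack [(0.81, [188, 219, 363, 265], 4650)]
scene tape [(0.89, [109, 188, 155, 230], 1158)]
scene cup [(0.66, [406, 171, 438, 209], 1023)]
top rail_1 [(0.77, [196, 186, 218, 197], 208), (0.77, [273, 181, 296, 189], 197), (0.73, [326, 176, 347, 183], 165), (0.71, [301, 177, 322, 187], 172), (0.63, [223, 184, 244, 195], 211), (0.44, [250, 180, 268, 190], 186)]
top ridge_1 []
top round_post [(0.8, [173, 173, 195, 190], 233), (0.72, [300, 177, 322, 186], 215)]
top square_block [(0.54, [347, 162, 361, 180], 222), (0.48, [395, 181, 434, 221], 770)]
top carton [(0.91, [232, 206, 259, 250], 716)]
top rack [(0.81, [193, 154, 351, 198], 2543)]
top tape [(0.59, [394, 182, 433, 221], 627), (0.48, [234, 207, 262, 251], 724)]
top cup [(0.88, [116, 227, 150, 261], 910)]
1.0
```

```bash
cat > fit.py <<'E'
from h import *
import pickle
from scipy.optimize import minimize
M=pickle.load(open('M.pkl','rb'))
S=4
def sil(n,X):
    im=np.zeros((420*S//1,560*S),np.uint8)
    h=cv2.convexHull((( proj(n,X)+.5)*S).astype(np.float32)).astype(np.int32)
    cv2.fillConvexPoly(im,h,255)
    return cv2.resize(im,(560,420),interpolation=cv2.INTER_AREA)/255.
def fit(masks,parts,x0,yaw=True):
    # masks {cam: bool}, parts: local pts
    def cost(v):
        c=0
        for n,m in masks.items():
            s=sil(n,place(v[0],v[1],v[2] if yaw else 0,parts)); c+=np.abs(s-m).sum()/m.sum()
        return c/len(masks)
    best=None
    for dth in((-.1,0,.1) if yaw else (0,)):
        x=np.array(x0,float); 
        if yaw:x[2]+=dth
        sim=np.array([x]+[x+d for d in np.diag([.01,.01,.1][:len(x)])])
        r=minimize(cost,x,method='Nelder-Mead',options=dict(initial_simplex=sim,xatol=1e-5,fatol=1e-5,maxiter=250))
        if best is None or r.fun<best.fun:best=r
    return best
E
python3 - <<'E'
from fit import *
def m(n,l,i=0): return M[n,l][i][2]
bx=box(0,0,0,.03,.09,.04)
c0=unproj('top',[[245.5,228]],.015)[0]; print(c0)
for cams in(('top',),('scene',),('top','scene')):
    r=fit({n:m(n,'carton') for n in cams},bx,[c0[0],c0[1],.35]); print('carton',cams,r.x,r.fun)
for l,h,rad in(('round_post',.06,.016),('cup',.06,.036),('tape',.036,.045)):
    for n in P:
        mm=m(n,l); ys,xs=np.nonzero(mm); c=unproj(n,[[xs.mean(),ys.mean()]],h/2)[0]
        r=fit({n:mm},cyl(0,0,h,rad),c[:2],False); print(l,n,r.x,r.fun)
for n in P:
    mm=m(n,'square_block'); ys,xs=np.nonzero(mm); c=unproj(n,[[xs.mean(),ys.mean()]],.01)[0]; print('block',n,c)
    for s,e,p in sorted(M[n,'rail_1'],key=lambda k:k[1][0]):
        ys,xs=np.nonzero(p); print(n,'rail',xs.mean().round(1),ys.mean().round(1),unproj(n,[[xs.mean(),ys.mean()]],.044)[0].round(4))
E
```

```text
[0.54303903 0.0928861  0.015     ]
carton ('top',) [0.54224053 0.0913172  0.4526241 ] 0.05951911490853325
carton ('scene',) [0.5411617  0.09097785 0.42905998] 0.11071401181072169
carton ('top', 'scene') [0.54218116 0.09123878 0.43801684] 0.0900013610507826
round_post scene [0.64137361 0.23604349] 0.06472831695607303
round_post top [0.6413561  0.23502421] 0.08541614070520913
cup scene [0.49156897 0.33879016] 0.21207904471661584
cup top [0.49912374 0.33664218] 0.1675371687136393
tape scene [ 0.61608798 -0.29413035] 0.2839175048257645
tape top [ 0.61592655 -0.29519763] 1.1839697282421742
block scene [ 0.692512   -0.16055109  0.01      ]
scene rail 206.6 224.9 [ 0.6594 -0.1108  0.044 ]
scene rail 235.7 225.5 [ 0.6532 -0.0509  0.044 ]
scene rail 263.4 225.4 [0.6453 0.0059 0.044 ]
scene rail 291.1 225.4 [0.6375 0.0625 0.044 ]
scene rail 319.7 225.4 [0.6299 0.1213 0.044 ]
block top [ 0.69060002 -0.15945408  0.01      ]
top rail 206.7 192.4 [0.618  0.1811 0.044 ]
top rail 233.4 189.5 [0.6263 0.1217 0.044 ]
top rail 259.3 186.9 [0.6337 0.0635 0.044 ]
top rail 286.2 184.6 [0.6408 0.0034 0.044 ]
top rail 310.3 182.2 [ 0.6479 -0.051   0.044 ]
top rail 337.0 179.7 [ 0.6553 -0.1113  0.044 ]
```

```bash
python3 - <<'E'
import cv2
a=cv2.imread('pics/top0.png')[140:260,160:380];cv2.imwrite('pics/topz.png',cv2.resize(a,None,fx=3.6,fy=3.6,interpolation=cv2.INTER_CUBIC))
a=cv2.imread('pics/scene0.png')[170:280,165:395];cv2.imwrite('pics/scenez.png',cv2.resize(a,None,fx=3.4,fy=3.4,interpolation=cv2.INTER_CUBIC))
E
```

```text
(no output)
```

View pics/topz.png

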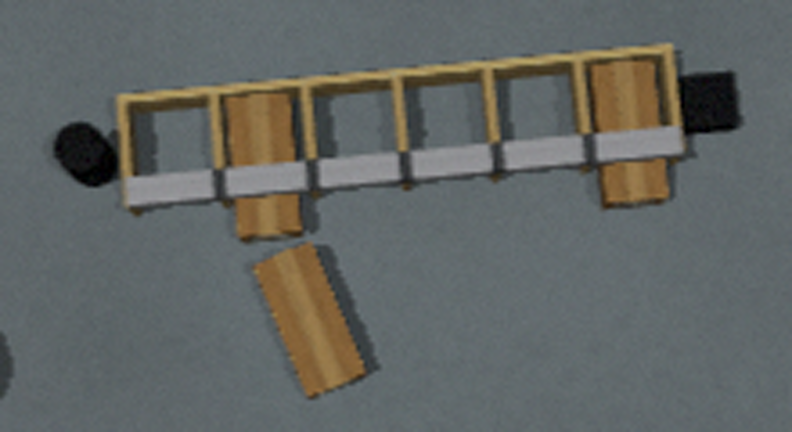

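View pics/scenez.png

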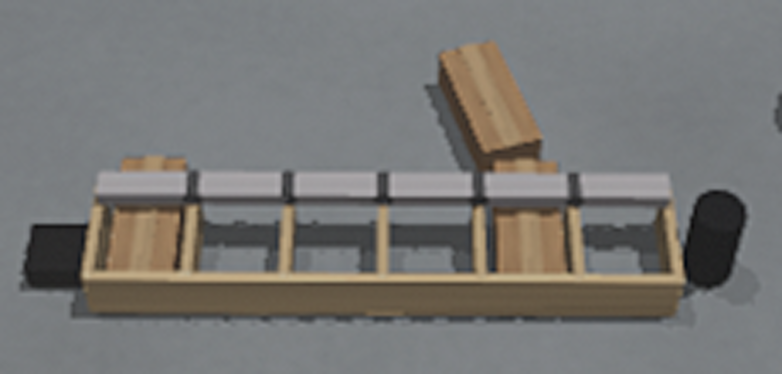

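```bash
python3 - <<'E'
from fit import *
msk={}
for n in P:
    im=cv2.imread(f'pics/{n}0.png'); h=cv2.cvtColor(im,cv2.COLOR_BGR2HSV)
    reg=cv2.convexHull(proj(n,place(.6664,.0378,.126,box(-.0285,0,.03,.052,.03,.366))).astype(np.float32)).astype(np.int32)
    rm=np.zeros(im.shape[:2],np.uint8);cv2.fillConvexPoly(rm,reg,1)
    # rail: lilac-grey R>=G, bright
    b,g,r=[im[...,i].astype(int) for i in range(3)]
    m=(rm>0)&(b-g>=2)&(r-g>=2)&(g>100)
    m=cv2.morphologyEx(m.astype(np.uint8),cv2.MORPH_CLOSE,np.ones((3,9)))
    msk[n]=m>0
    print(n,m.sum())
    v=im.copy(); v[msk[n]]=(0,255,0); y0,x0=(140,160) if n=='top' else (170,165)
    cv2.imwrite(f'pics/mk_{n}.png',cv2.resize(v[y0:y0+110,x0:x0+230],None,fx=3.4,fy=3.4))
rl=box(-.0285,0,.036,.046,.018,.354)
for cams in(('top',),('scene',),('top','scene')):
    r=fit({n:msk[n] for n in cams},rl,[.6664,.0378,.126]);print(cams,r.x,r.fun)
E
```

```text
scene 1123
top 225
('top',) [0.66524235 0.04174346 0.12258638] 5.144366013071895
('scene',) [0.66227225 0.03825529 0.11903928] 0.5049080718663245
('top', 'scene') [0.66639114 0.03787834 0.12601017] 2.8404373439491555
```

View pics/mk_top.png

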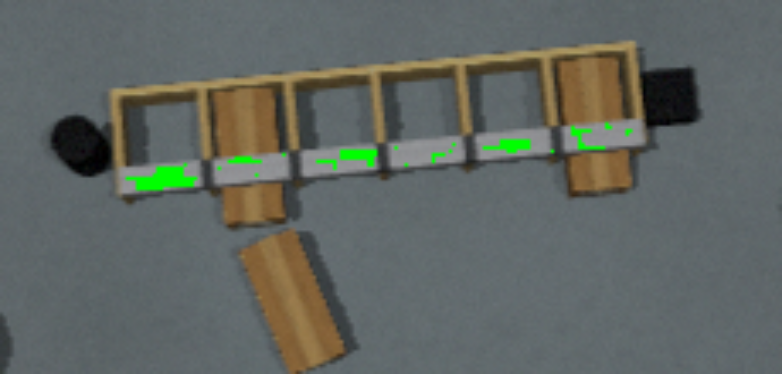

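View pics/mk_scene.png

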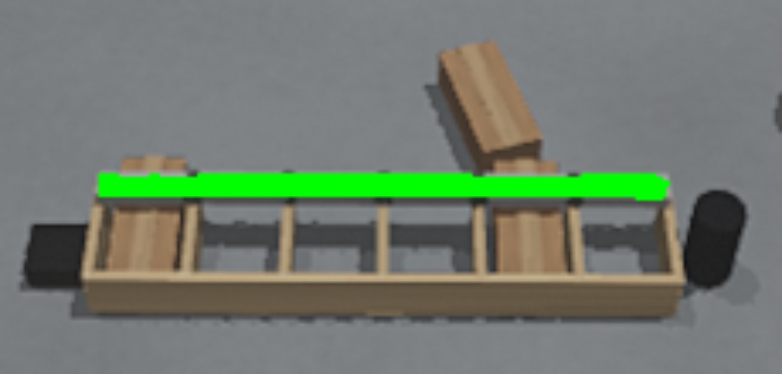

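```bash
python3 - <<'E'
from fit import *
msk={}
for n in P:
    im=cv2.imread(f'pics/{n}0.png')
    reg=cv2.convexHull(proj(n,place(.6664,.0378,.126,box(-.0285,0,.03,.052,.035,.37))).astype(np.float32)).astype(np.int32)
    rm=np.zeros(im.shape[:2],np.uint8);cv2.fillConvexPoly(rm,reg,1)
    b,g,r=[im[...,i].astype(int) for i in range(3)]
    m=(rm>0)&(b-g>=-2)&(r-g>=-2)&(g>(105 if n=='top' else 95))
    m=cv2.morphologyEx(m.astype(np.uint8),cv2.MORPH_CLOSE,np.ones((3,9)))
    msk[n]=m>0
    print(n,m.sum(),sil(n,place(.6664,.0378,.126,box(-.0285,0,.036,.046,.018,.354))).sum())
    v=im.copy(); v[msk[n]]=(0,255,0); y0,x0=(140,160) if n=='top' else (170,165)
    cv2.imwrite(f'pics/mk2_{n}.png',cv2.resize(v[y0:y0+110,x0:x0+230],None,fx=3.4,fy=3.4))
rl=box(-.0285,0,.036,.046,.018,.354)
for cams in(('top',),('scene',),('top','scene')):
    r=fit({n:msk[n] for n in cams},rl,[.6664,.0378,.126]);print(cams,r.x,r.fun)
E
```

```text
scene 1676 1715.7882352941178
top 1161 1384.5529411764705
('top',) [0.66676768 0.03834651 0.12390684] 0.19261285909712722
('scene',) [0.66516813 0.03725422 0.13363295] 0.2434671720716926
('top', 'scene') [0.66640784 0.0373967  0.12656251] 0.23544713318241478
```

View pics/mk2_top.png

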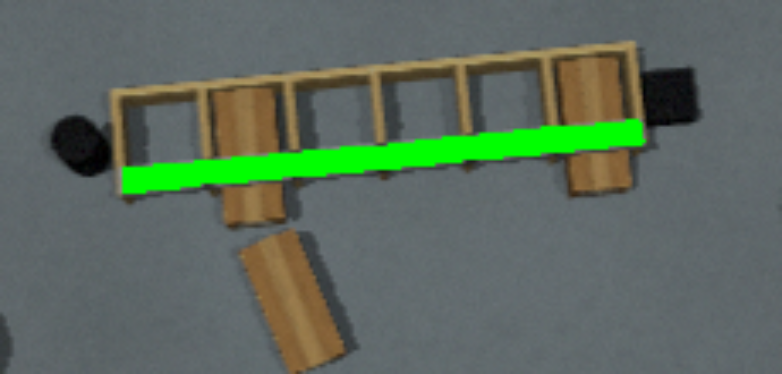

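View pics/mk2_scene.png

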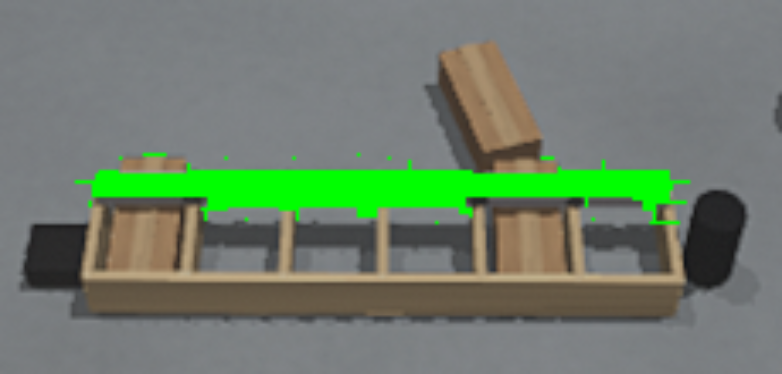

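```bash
cat >> h.py <<'E'
RX,RY,RTH=.6665,.038,.126
def rack2w(x,y,z): return place(RX,RY,RTH,[[x,y,z]])[0]
def w2rack(p): 
    d=np.array(p)-[RX,RY,0];c,s=np.cos(RTH),np.sin(RTH);return np.array([c*d[0]+s*d[1],-s*d[0]+c*d[1],p[2]])
def tool(yaw): # tool z dir at world yaw, y down
    z=np.array([np.cos(yaw),np.sin(yaw),0]);y=np.array([0,0,-1.]);return R.from_matrix(np.c_[np.cross(y,z),y,z])
def plan(target,Rt,n,p=None,R0=None):
    o=ctrl.get_obs();p=o['tool_pos'] if p is None else p;R0=R.from_rotvec(o['tool_rot']) if R0 is None else R0
    tot=(R0.inv()*Rt).as_rotvec(); dr=R.from_rotvec(tot/n); st=(np.array(target)-p)/n
    D=[];
    for i in range(n): D.append(R0.inv().apply(st).round(4).tolist()); R0=R0*dr
    print('dp',D);print('dr',[np.degrees(tot/n).round(2).tolist()]*1,'x',n)
E
python3 - <<'E'
from h import *
o=ctrl.get_obs();M=R.from_rotvec(o['tool_rot']).as_matrix();print(M.round(3))
print(np.degrees(np.arctan2(M[1,2],M[0,2])))
for a in(0,np.pi): print(np.degrees((R.from_matrix(M).inv()*tool(RTH+a)).as_rotvec()))
t=rack2w(-.0285,.145,.11);print(t,'q6',o['q'][5])
plan(t,tool(RTH),15)
plan(t,tool(RTH),10)
E
```

```text
[[ 0.955 -0.     0.297]
 [-0.297  0.     0.955]
 [-0.    -1.     0.   ]]
72.70585487016612
[-2.30745818e-03  6.54865867e+01 -3.07251937e-03]
[-3.45499582e-03 -1.14513413e+02  2.59469751e-03]
[0.62000424 0.17826901 0.11      ] q6 -0.11897131819041254
dp [[0.0359, 0.0066, -0.018], [0.0372, 0.0066, -0.0152], [0.0383, 0.0066, -0.0124], [0.0391, 0.0066, -0.0094], [0.0397, 0.0066, -0.0064], [0.0401, 0.0066, -0.0034], [0.0402, 0.0066, -0.0003], [0.0401, 0.0066, 0.0027], [0.0398, 0.0066, 0.0058], [0.0392, 0.0066, 0.0088], [0.0384, 0.0066, 0.0118], [0.0374, 0.0066, 0.0147], [0.0362, 0.0066, 0.0175], [0.0348, 0.0066, 0.0202], [0.0331, 0.0066, 0.0228]]
dr [[-0.0, 4.37, -0.0]] x 15
dp [[0.0539, 0.0099, -0.027], [0.0566, 0.0099, -0.0207], [0.0586, 0.0099, -0.0141], [0.0599, 0.0099, -0.0074], [0.0603, 0.0099, -0.0005], [0.06, 0.0099, 0.0064], [0.0588, 0.0099, 0.0132], [0.057, 0.0099, 0.0198], [0.0543, 0.0099, 0.0262], [0.051, 0.0099, 0.0322]]
dr [[-0.0, 6.55, -0.0]] x 10
```

>>> {"method": "servo_tool", "body": {"delta_pos": [[0.036, 0.003, -0.018], [0.037, 0.005, -0.015], [0.038, 0.005, -0.012], [0.039, 0.006, -0.009], [0.04, 0.006, -0.006]], "dr": [[0, 4.4, 0], [0, 4.4, 0], [0, 4.4, 0], [0, 4.4, 0], [0, 4.4, 0]], "grip": [0, 0, 0, 0, 0]}}

```text
t: 1.62
tool_pos: [0.3328, 0.4563, 0.1848]
tool_rot: [-1.499, 0.541, -0.542]
contact_force: [1.1, 1.0, 0.8]
opening: 0.0001
```

>>> {"method": "servo_tool", "body": {"delta_pos": [[0.04, 0.006, -0.003], [0.04, 0.006, 0], [0.04, 0.006, 0.003], [0.04, 0.006, 0.006], [0.039, 0.006, 0.009]], "dr": [[0, 4.4, 0], [0, 4.4, 0], [0, 4.4, 0], [0, 4.4, 0], [0, 4.4, 0]], "grip": [0, 0, 0, 0, 0]}}

```text
t: 2.25
tool_pos: [0.4807, 0.3109, 0.1547]
tool_rot: [-1.394, 0.846, -0.848]
contact_force: [0.5, 0.3, 0.8]
opening: -0.0
```

```bash
python3 - <<'E'
from h import *
o=ctrl.get_obs();print(o['t'],o['tool_pos'],o['contact_force'],o['opening'])
plan(rack2w(-.0285,.145,.09),tool(RTH),5);plan(rack2w(-.0285,.145,.09),tool(RTH),8)
E
```

```text
2.25 [0.48072704 0.31092863 0.15466147] [0.48522149 0.25452794 0.82738448] -5.958856720233688e-06
dp [[0.0364, 0.0129, 0.0123], [0.0355, 0.0129, 0.0149], [0.0343, 0.0129, 0.0174], [0.033, 0.0129, 0.0198], [0.0315, 0.0129, 0.0221]]
dr [[-0.06, 4.07, -0.03]] x 5
dp [[0.0228, 0.0081, 0.0077], [0.0224, 0.0081, 0.0087], [0.022, 0.0081, 0.0097], [0.0215, 0.0081, 0.0107], [0.021, 0.0081, 0.0116], [0.0205, 0.0081, 0.0126], [0.0199, 0.0081, 0.0135], [0.0193, 0.0081, 0.0143]]
dr [[-0.04, 2.54, -0.02]] x 8
```

>>> {"method": "servo_tool", "body": {"delta_pos": [[0.0364, 0.01, 0.0123], [0.0355, 0.01, 0.0149], [0.0343, 0.01, 0.0174], [0.033, 0.01, 0.0198], [0.0315, 0.01, 0.0221]], "dr": [[0, 4.1, 0], [0, 4.1, 0], [0, 4.1, 0], [0, 4.1, 0], [0, 4.1, 0]], "grip": [0, 0, 0, 0, 0]}}

```text
t: 2.88
tool_pos: [0.6244, 0.1725, 0.1045]
tool_rot: [-1.251, 1.125, -1.127]
contact_force: [-1.0, 0.4, 0.5]
opening: 0.0
```

```bash
python3 - <<'E'
from h import *
o=ctrl.get_obs();print(o['t'],o['tool_pos'],w2rack(o['tool_pos']),o['contact_force'],o['opening'])
plan(rack2w(-.0285,.145,.068),tool(RTH),2)
cv2.imwrite('pics/s1.png',cv2.resize(ctrl.get_image('scene')[150:290,200:440,::-1],None,fx=3.3,fy=3.3))
cv2.imwrite('pics/t1.png',cv2.resize(ctrl.get_image('top')[120:270,120:360,::-1],None,fx=3.3,fy=3.3))
E
```

```text
2.875 [0.62441295 0.17253325 0.10451977] [-0.02484703  0.13875569  0.10451977] [-1.0278955   0.41727374  0.45498145] 4.360030871033339e-05
dp [[-0.003, 0.0183, -0.002], [-0.0031, 0.0183, -0.0019]]
dr [[-0.21, -0.44, -0.13]] x 2
```

View pics/s1.png

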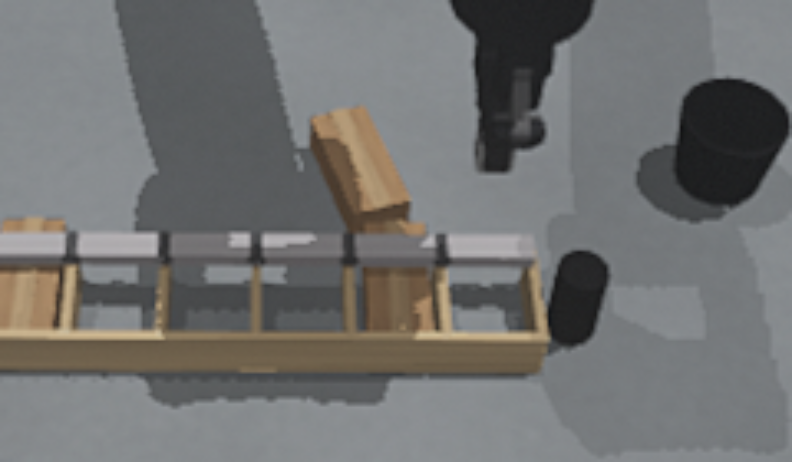

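View pics/t1.png

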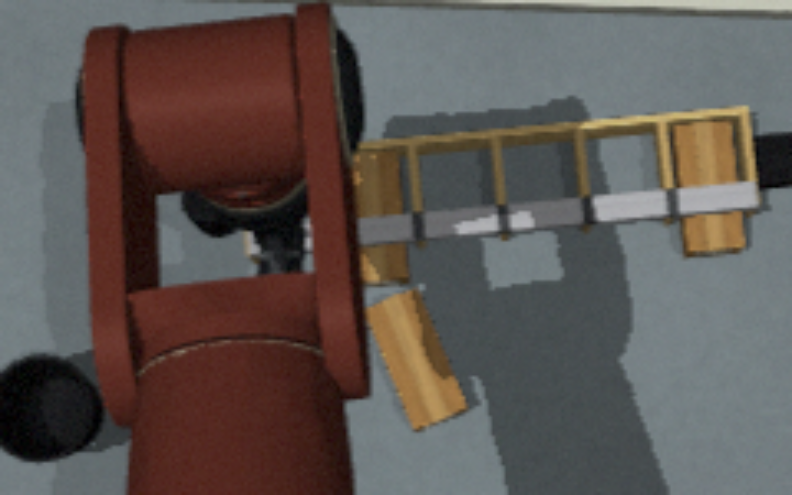

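>>> {"method": "servo_tool", "body": {"delta_pos": [[-0.003, 0.016, -0.002], [-0.003, 0.014, -0.0015], [0, 0.003, 0], [0, 0.001, 0]], "dr": [[-0.2, -0.45, -0.1], [-0.2, -0.45, -0.1], [0, 0, 0], [0, 0, 0]], "grip": [0, 0, 0, 0]}}

```text
t: 3.48
tool_pos: [0.6183, 0.1789, 0.0665]
tool_rot: [-1.27, 1.116, -1.111]
contact_force: [-0.2, 0.8, -0.0]
opening: 0.0002
```

```bash
python3 - <<'E'
from h import *
o=ctrl.get_obs();print(o['t'],o['tool_pos'],w2rack(o['tool_pos']),o['contact_force'],o['opening'])
plan(rack2w(-.0285,.145,.060),tool(RTH),1)
E
```

```text
3.475 [0.61832284 0.17885063 0.06647641] [-0.03009498  0.14578831  0.06647641] [-0.2238557   0.78279724 -0.04521331] 0.00018362592097810645
dp [[0.0008, 0.0065, 0.0016]]
dr [[0.21, 0.19, -0.04]] x 1
```

>>> {"method": "servo_tool", "body": {"delta_pos": [[0.0005, 0.002, 0.001], [0, 0.002, 0.0005], [0, 0.002, 0], [0, 0.001, 0]], "dr": [[0.2, 0.2, 0], [0, 0, 0], [0, 0, 0], [0, 0, 0]], "grip": [0, 0, 0, 0]}}

```text
t: 3.98
tool_pos: [0.6206, 0.1792, 0.0605]
tool_rot: [-1.264, 1.114, -1.116]
contact_force: [-0.3, 0.0, -0.0]
opening: -0.0001
```

>>> {"method": "servo_tool", "body": {"delta_pos": [[0, 0.001, 0], [0, 0.001, 0]], "dr": [[0, 0, 0], [0, 0, 0]], "grip": [0, 0]}}

```text
t: 4.22
tool_pos: [0.6208, 0.1791, 0.0585]
tool_rot: [-1.263, 1.114, -1.116]
contact_force: [-1.3, -0.5, 0.4]
opening: -0.0002
```

>>> {"method": "servo_tool", "body": {"delta_pos": [[0, 0.001, 0]], "dr": [[0, 0, 0]], "grip": [0]}}

```text
t: 4.35
tool_pos: [0.6208, 0.1791, 0.0575]
tool_rot: [-1.264, 1.114, -1.116]
contact_force: [0.5, 0.5, -0.2]
opening: -0.0002
```

```bash
python3 - <<'E'
from h import *
o=ctrl.get_obs();print(o['t'],o['tool_pos'],w2rack(o['tool_pos']),o['contact_force'],o['opening'])
cv2.imwrite('pics/s2.png',cv2.resize(ctrl.get_image('scene')[190:280,260:400,::-1],None,fx=5.5,fy=5.5,interpolation=cv2.INTER_CUBIC))
E
```

```text
4.35 [0.62083883 0.17908093 0.0575275 ] [-0.02756999  0.1457006   0.0575275 ] [ 0.52163281  0.47629106 -0.15908748] -0.0002400772017694328
```

View pics/s2.png

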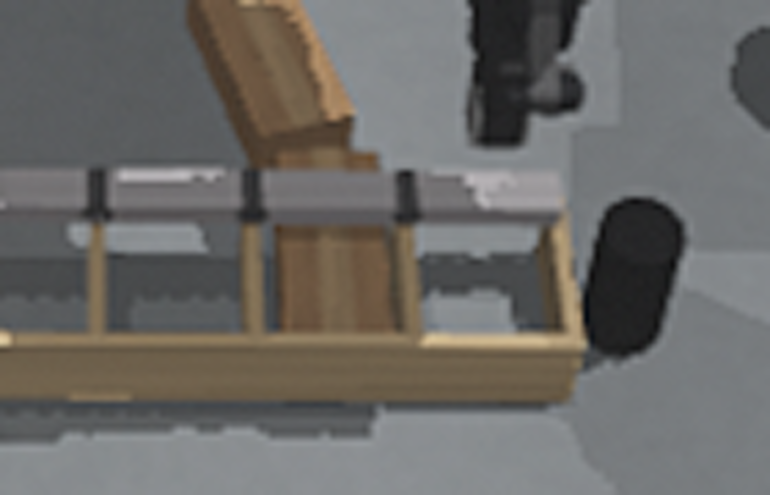

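```bash
python3 - <<'E'
from h import *
o=ctrl.get_obs();p=o['tool_pos']
for z in(.0435,.0575,.0775): print(z,(proj('scene',[[p[0],p[1],z]])-[260,190])*5.5)
for x in(-.0375,-.0195):print((proj('scene',[rack2w(x,.145,.046)])-[260,190])*5.5)
cv2.imwrite('pics/t2.png',cv2.resize(ctrl.get_image('top')[150:240,160:300,::-1],None,fx=5.5,fy=5.5,interpolation=cv2.INTER_CUBIC))
print(unproj('scene',[[260+497/5.5,190+145/5.5]],.05))
print(o['q'])
E
```

```text
0.0435 [[483.61146137 192.7714472 ]]
0.0575 [[487.9157947  169.40880325]]
0.0775 [[494.23173088 135.12777604]]
[[480.21994283 168.23855673]]
[[484.62139083 205.79807612]]
[[0.60218607 0.18270222 0.05      ]]
[1.65407152e-01 2.32229864e-01 1.67946825e+00 6.28138001e-04
 1.22722831e+00 3.91020017e-02]
```

View pics/t2.png

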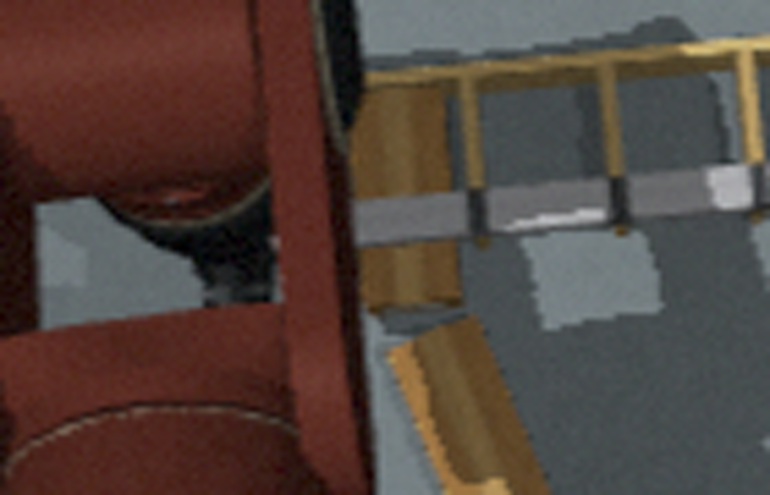

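```bash
python3 - <<'E'
from h import *
# s1: crop origin (200,150) scale3.3
for z in(.0905,.1045,.12):
  print(z,(proj('scene',[[.6244,.1725,z]])-[200,150])*3.3,(proj('top',[[.6244,.1725,z]])-[120,120])*3.3)
p=ctrl.get_obs()['tool_pos']
for z in(.0435,.0575,.0775,.15,.2,.25): print(z,(proj('top',[[p[0],p[1],z]])-[160,150])*5.5,(proj('scene',[[p[0],p[1],z]])))
im=ctrl.get_image('scene')
cv2.imwrite('pics/s3.png',cv2.resize(im[60:270,220:440,::-1],None,fx=2.8,fy=2.8,interpolation=cv2.INTER_CUBIC))
E
```

```text
0.0905 [[485.9961758  202.85686561]] [[290.92902039 217.84573844]]
0.1045 [[488.65817464 187.76073981]] [[288.33529155 214.03611901]]
0.12 [[491.67736849 170.63897049]] [[285.38848948 209.70791236]]
0.0435 [[262.18551257 226.82197389]] [[347.93489191 225.03138996]]
0.0575 [[257.99937052 221.05863407]] [[348.71753369 220.78357552]]
0.0775 [[251.84519508 212.58577199]] [[349.86593714 214.55057736]]
0.15 [[227.65388332 179.27998628]] [[354.35515649 190.18518912]]
0.2 [[209.01677917 153.6210471 ]] [[357.78671682 171.56028065]]
0.25 [[188.50891213 125.38650439]] [[361.5359322  151.21128871]]
```

View pics/s3.png

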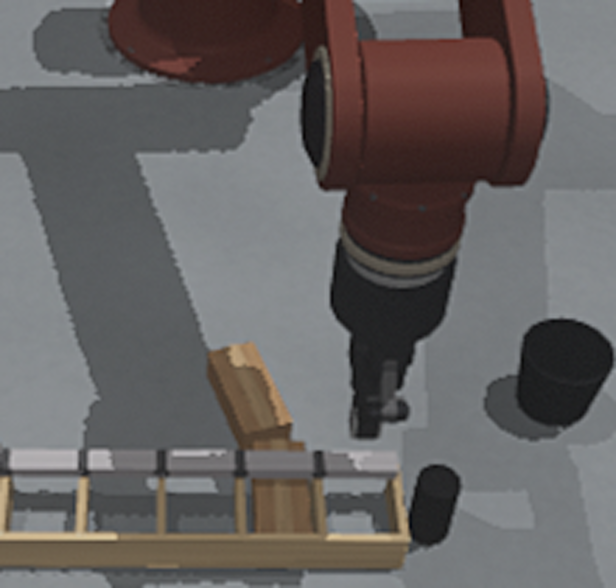

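```bash
python3 - <<'E'
from h import *
for z in(0,.02,.1,.2,.3):print(z,proj('scene',[[0,0,z]]),proj('top',[[0,0,z]]))
o=ctrl.get_obs();print(o['t'],o['tool_pos'],o['q'],o['wrist_torque'],o['contact_force'])
im=ctrl.get_image('scene');cv2.imwrite('pics/s4.png',im[0:420,:,::-1])
E
```

```text
0 [[293.93771863  68.26403367]] [[279.97765412 480.83018851]]
0.02 [[294.12184024  62.43665513]] [[280.11293548 484.36320512]]
0.1 [[294.89962255  37.82014216]] [[280.70532042 499.83396793]]
0.2 [[295.97580497   3.7593796 ]] [[281.58527251 522.81485268]]
0.3 [[297.18791723 -34.60351056]] [[282.67090286 551.16724383]]
4.5 [0.62073256 0.17906308 0.05741651] [1.65455801e-01 2.32148825e-01 1.67944081e+00 6.40505607e-04
 1.22732409e+00 3.90785478e-02] [-0.04016873 -0.05098211 -0.03673763] [ 0.18223907 -0.29051396 -0.41861829]
```

View pics/s4.png

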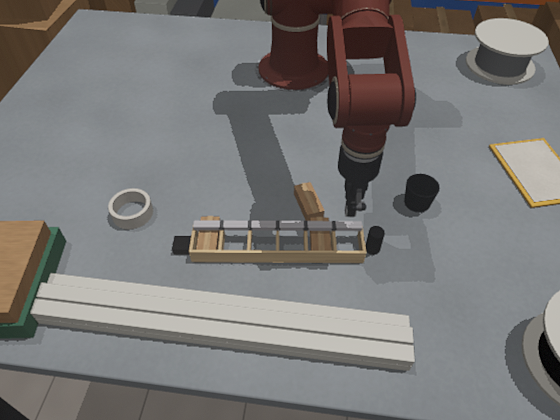

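```bash
python3 - <<'E'
from h import *
im=ctrl.get_image('top')[175:215,160:220,::-1]; 
a=cv2.resize(im,None,fx=12,fy=12,interpolation=cv2.INTER_CUBIC); a=np.clip(a.astype(float)*2.2,0,255).astype(np.uint8)
cv2.imwrite('pics/t5.png',a)
im=ctrl.get_image('scene')[170:240,330:380,::-1]; 
a=cv2.resize(im,None,fx=8,fy=8,interpolation=cv2.INTER_CUBIC); a=np.clip(a.astype(float)*2.2,0,255).astype(np.uint8)
cv2.imwrite('pics/s5.png',a)
E
```

```text
(no output)
```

View pics/t5.png

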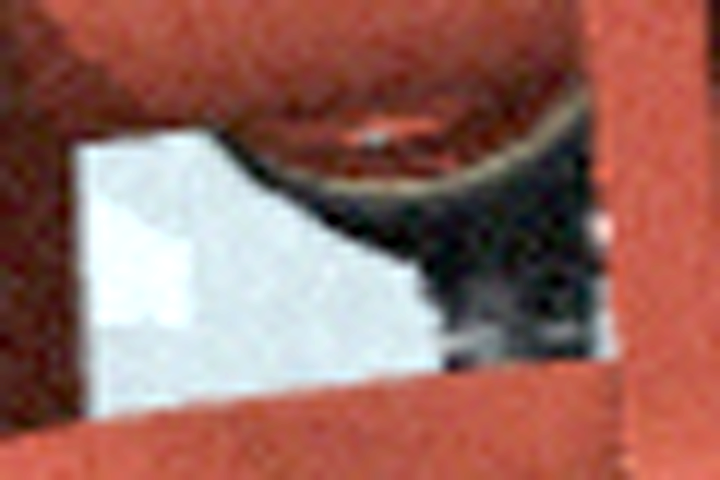

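View pics/s5.png

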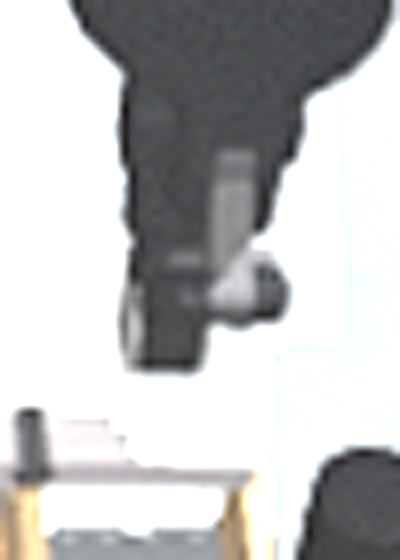

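```bash
python3 - <<'E'
from h import *
im=ctrl.get_image('scene')[100:225,310:420,::-1]
cv2.imwrite('pics/s6.png',cv2.resize(np.clip(im.astype(float)*1.6,0,255).astype(np.uint8),None,fx=5,fy=4.8,interpolation=cv2.INTER_CUBIC))
im=ctrl.get_image('top')
cv2.imwrite('pics/t6.png',cv2.resize(np.clip(im[100:260,100:300,::-1].astype(float)*1.6,0,255).astype(np.uint8),None,fx=3.7,fy=3.7,interpolation=cv2.INTER_CUBIC))
E
```

```text
(no output)
```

View pics/s6.png

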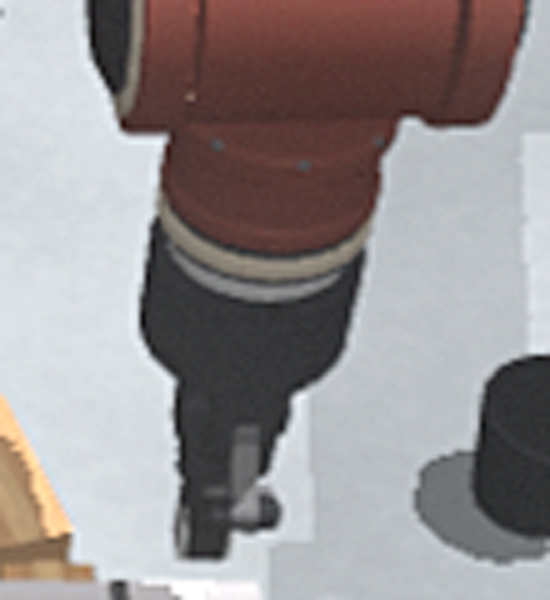

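View pics/t6.png

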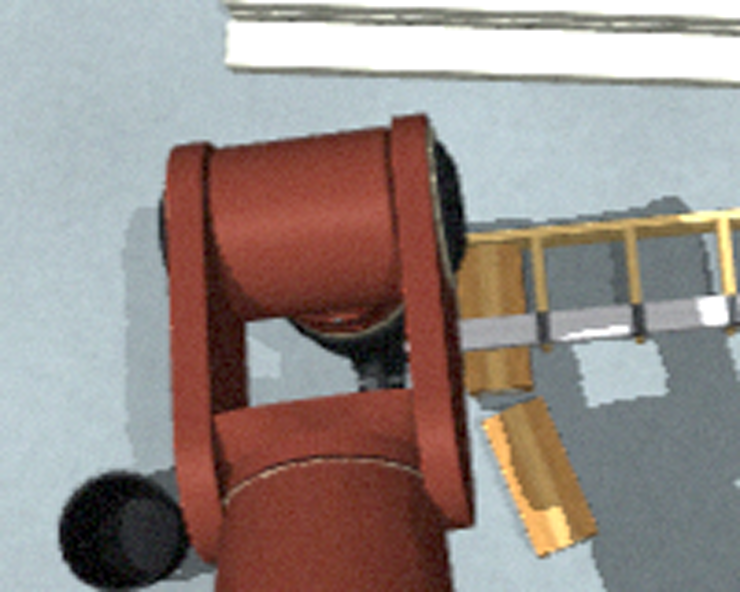

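>>> {"method": "servo_tool", "body": {"delta_pos": [[0, 0.002, 0], [0, 0.002, 0], [0, 0.002, 0]], "dr": [[0, 0, 0], [0, 0, 0], [0, 0, 0]], "grip": [0, 0, 0]}}

```text
t: 5.12
tool_pos: [0.621, 0.1791, 0.0514]
tool_rot: [-1.263, 1.114, -1.117]
contact_force: [-0.4, -0.2, -1.2]
opening: 0.0003
```

>>> {"method": "servo_tool", "body": {"delta_pos": [[0, 0.002, 0], [0, 0.002, 0]], "dr": [[0, 0, 0], [0, 0, 0]], "grip": [0, 0]}}

```text
t: 5.38
tool_pos: [0.6209, 0.1791, 0.047]
tool_rot: [-1.263, 1.114, -1.117]
contact_force: [0.1, -0.6, 0.2]
opening: 0.0002
```

```bash
python3 - <<'E'
from h import *
o=ctrl.get_obs();print(o['t'],o['tool_pos'],w2rack(o['tool_pos']),o['contact_force'],o['opening'])
im=ctrl.get_image('scene')
cv2.imwrite('pics/s7.png',cv2.resize(np.clip(im[180:250,310:400,::-1].astype(float)*1.6,0,255).astype(np.uint8),None,fx=8,fy=8,interpolation=cv2.INTER_CUBIC))
E
```

```text
5.375 [0.62089695 0.17910384 0.04695844] [-0.02750945  0.14571603  0.04695844] [ 0.11125946 -0.59895814  0.18270533] 0.00019326951817247252
```

View pics/s7.png

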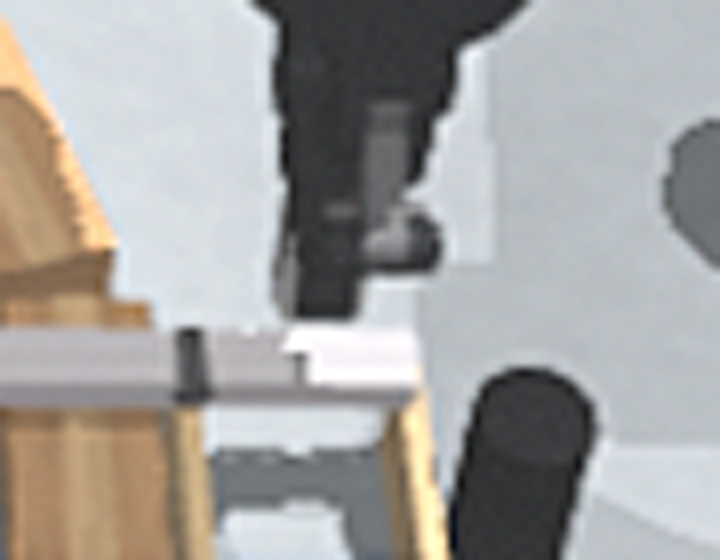

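>>> {"method": "servo_tool", "body": {"delta_pos": [[0, 0.002, 0], [0, 0.002, 0]], "dr": [[0, 0, 0], [0, 0, 0]], "grip": [0, 0]}}

```text
t: 5.68
tool_pos: [0.6207, 0.1791, 0.0424]
tool_rot: [-1.264, 1.114, -1.116]
contact_force: [-0.2, 0.3, -0.8]
opening: -0.0002
```

>>> {"method": "servo_tool", "body": {"delta_pos": [[0, 0.002, 0], [0, 0.002, 0]], "dr": [[0, 0, 0], [0, 0, 0]], "grip": [0, 0]}}

```text
t: 5.92
tool_pos: [0.6208, 0.1791, 0.0381]
tool_rot: [-1.264, 1.114, -1.116]
contact_force: [-0.8, -1.0, -0.5]
opening: -0.0001
```

```bash
python3 - <<'E'
from h import *
o=ctrl.get_obs();print(o['t'],o['tool_pos'],w2rack(o['tool_pos']),o['contact_force'],o['opening'])
im=ctrl.get_image('scene')
cv2.imwrite('pics/s8.png',cv2.resize(np.clip(im[180:250,310:400,::-1].astype(float)*1.6,0,255).astype(np.uint8),None,fx=8,fy=8,interpolation=cv2.INTER_CUBIC))
E
```

```text
5.925 [0.62076257 0.17908707 0.03814934] [-0.02764488  0.14571628  0.03814934] [-0.82375077 -1.02313454 -0.50761499] -0.00012580861849855585
```

View pics/s8.png

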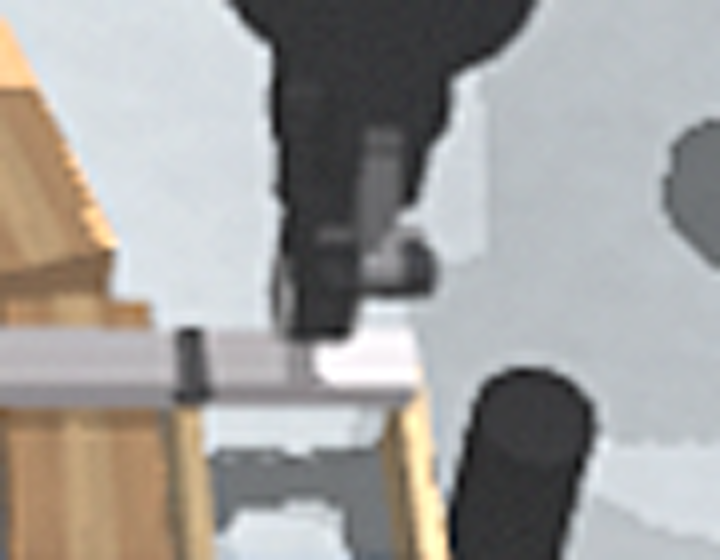

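>>> {"method": "servo_tool", "body": {"delta_pos": [[0, 0.0015, 0], [0, 0.0015, 0]], "dr": [[0, 0, 0], [0, 0, 0]], "grip": [0, 0]}}

```text
t: 6.22
tool_pos: [0.6206, 0.1791, 0.0348]
tool_rot: [-1.264, 1.114, -1.116]
contact_force: [-0.2, -0.7, -0.7]
opening: 0.0003
```

>>> {"method": "servo_tool", "body": {"delta_pos": [[0, 0.0015, 0], [0, 0.0015, 0]], "dr": [[0, 0, 0], [0, 0, 0]], "grip": [0, 0]}}

```text
t: 6.48
tool_pos: [0.6207, 0.1791, 0.0316]
tool_rot: [-1.264, 1.114, -1.116]
contact_force: [0.2, 0.8, 0.0]
opening: -0.0
```

```bash
python3 - <<'E'
from h import *
o=ctrl.get_obs();print(o['t'],o['tool_pos'],w2rack(o['tool_pos']),o['contact_force'],o['opening'])
for n,r in(('scene',(180,250,310,400)),('top',(150,240,160,290))):
    im=ctrl.get_image(n);a,b,c,d=r
    cv2.imwrite(f'pics/{n}9.png',cv2.resize(np.clip(im[a:b,c:d,::-1].astype(float)*1.6,0,255).astype(np.uint8),None,fx=6,fy=6,interpolation=cv2.INTER_CUBIC))
E
```

```text
6.475 [0.6206741  0.1790798  0.03155553] [-0.02773356  0.14572018  0.03155553] [0.20232409 0.75178183 0.04790498] -4.012207970175918e-05
```

View pics/scene9.png

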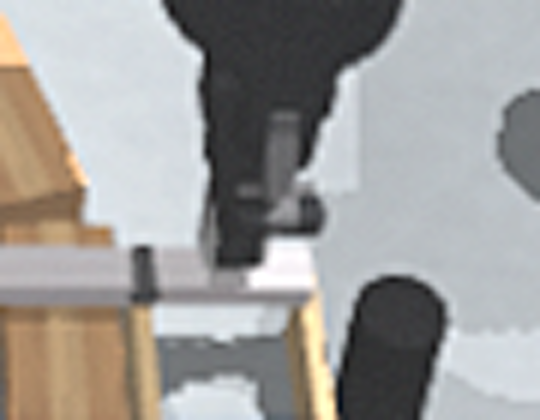

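View pics/top9.png

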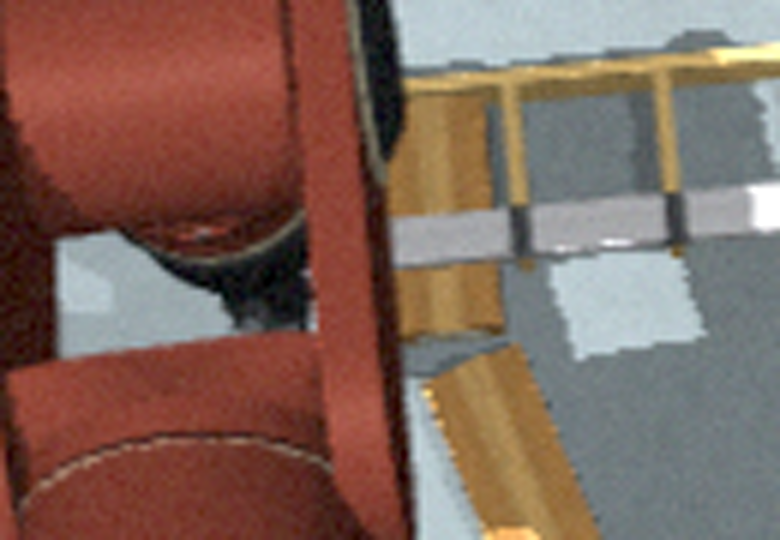

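>>> {"method": "servo_tool", "body": {"delta_pos": [[0, 0.001, 0], [0, 0.001, 0]], "dr": [[0, 0, 0], [0, 0, 0]], "grip": [0, 0]}}

```text
t: 6.82
tool_pos: [0.6206, 0.1791, 0.0294]
tool_rot: [-1.264, 1.114, -1.116]
contact_force: [-0.4, -0.8, 0.1]
opening: -0.0002
```

>>> {"method": "servo_tool", "body": {"delta_pos": [[0, 0.001, 0], [0, 0.001, 0]], "dr": [[0, 0, 0], [0, 0, 0]], "grip": [0, 0]}}

```text
t: 7.08
tool_pos: [0.6207, 0.1791, 0.0273]
tool_rot: [-1.264, 1.114, -1.116]
contact_force: [0.4, -0.3, -0.1]
opening: -0.0001
```

>>> {"method": "servo_tool", "body": {"delta_pos": [[0, 0.001, 0]], "dr": [[0, 0, 0]], "grip": [0]}}

```text
t: 7.2
tool_pos: [0.6207, 0.1791, 0.0262]
tool_rot: [-1.264, 1.115, -1.116]
contact_force: [0.6, -0.3, -1.2]
opening: 0.0001
```

```bash
python3 - <<'E'
from h import *
im=ctrl.get_image('scene')
cv2.imwrite(f'pics/s10.png',cv2.resize(np.clip(im[190:240,320:380,::-1].astype(float)*1.6,0,255).astype(np.uint8),None,fx=11,fy=11,interpolation=cv2.INTER_CUBIC))
E
```

```text
(no output)
```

View pics/s10.png

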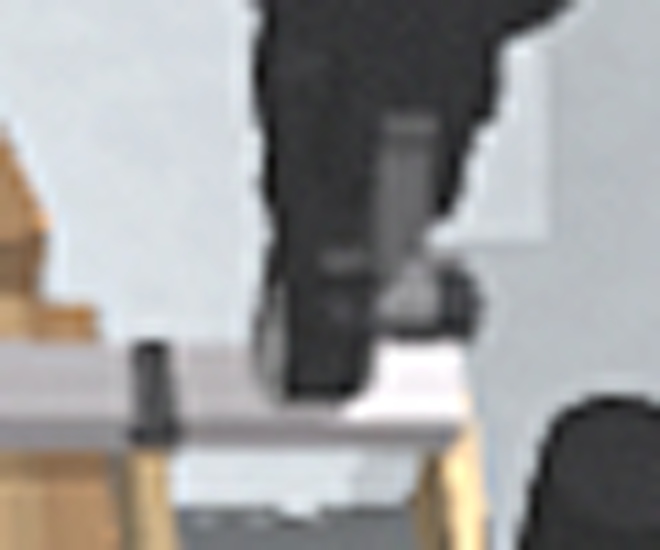

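>>> {"method": "servo_tool", "body": {"delta_pos": [[0, 0.001, 0], [0, 0.001, 0]], "dr": [[0, 0, 0], [0, 0, 0]], "grip": [0, 0]}}

```text
t: 7.5
tool_pos: [0.6206, 0.1791, 0.0241]
tool_rot: [-1.264, 1.115, -1.116]
contact_force: [-1.9, -1.2, 7.7]
opening: -0.0002
```

>>> {"method": "servo_tool", "body": {"delta_pos": [[0, 0.001, 0], [0, 0.001, 0]], "dr": [[0, 0, 0], [0, 0, 0]], "grip": [0, 0]}}

```text
t: 7.75
tool_pos: [0.6207, 0.179, 0.0241]
tool_rot: [-1.265, 1.115, -1.116]
contact_force: [-3.5, -0.6, 4.6]
opening: -0.0004
```

>>> {"method": "servo_tool", "body": {"delta_pos": [[0, 0.001, 0], [0, 0.001, 0]], "dr": [[0, 0, 0], [0, 0, 0]], "grip": [0, 0]}}

```text
t: 8.0
tool_pos: [0.6207, 0.1791, 0.0241]
tool_rot: [-1.266, 1.115, -1.115]
contact_force: [-2.8, -0.7, 6.5]
opening: 0.0001
```

```bash
python3 - <<'E'
from h import *
o=ctrl.get_obs();print(o['wrist_torque'],o['contact_force'])
im=ctrl.get_image('scene')
cv2.imwrite(f'pics/s11.png',cv2.resize(np.clip(im[190:240,320:380,::-1].astype(float)*1.6,0,255).astype(np.uint8),None,fx=11,fy=11,interpolation=cv2.INTER_CUBIC))
E
```

```text
[-0.14246812  0.51582444 -0.00678759] [-2.77656228 -0.67367653  6.45986445]
```

View pics/s11.png

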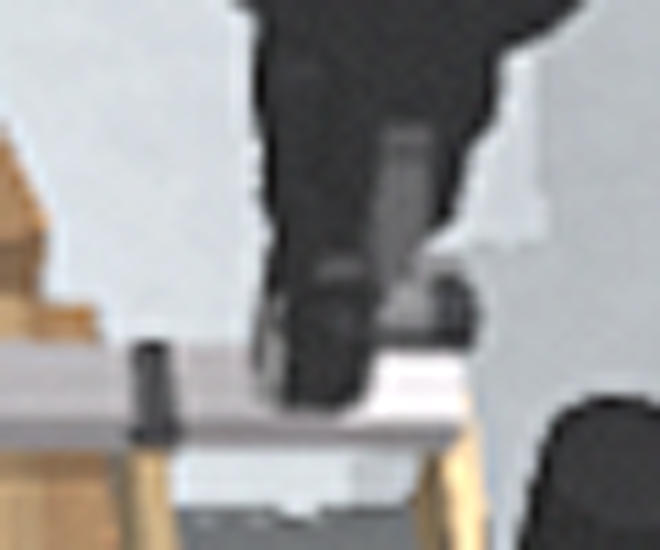

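>>> {"method": "servo_tool", "body": {"delta_pos": [[0.004, 0.001, 0], [0.004, 0.001, 0]], "dr": [[0, 0, 0], [0, 0, 0]], "grip": [0, 0]}}

```text
t: 8.3
tool_pos: [0.623, 0.1727, 0.0241]
tool_rot: [-1.261, 1.114, -1.115]
contact_force: [-0.8, 4.6, 5.4]
opening: 0.0003
```

>>> {"method": "servo_tool", "body": {"delta_pos": [[0.005, 0.001, 0], [0.005, 0.001, 0]], "dr": [[0, 0, 0], [0, 0, 0]], "grip": [0, 0]}}

```text
t: 8.55
tool_pos: [0.6258, 0.1641, 0.0241]
tool_rot: [-1.256, 1.113, -1.114]
contact_force: [-1.7, 3.3, 5.8]
opening: 0.0002
```

```bash
python3 - <<'E'
from h import *
o=ctrl.get_obs();print(o['t'],w2rack(o['tool_pos']),o['contact_force'])
plan(rack2w(-.0277,.12,.024),tool(RTH),1)
E
```

```text
8.55 [-0.02456521  0.13023045  0.024068  ] [-1.73677798  3.29790201  5.81537757]
dp [[0.0102, -0.0, -0.0031]]
dr [[-0.43, 0.04, -0.35]] x 1
```

>>> {"method": "servo_tool", "body": {"delta_pos": [[0.004, 0.001, -0.001], [0.004, 0.001, -0.001]], "dr": [[-0.2, 0, -0.2], [-0.2, 0, -0.2]], "grip": [0, 0]}}

```text
t: 8.8
tool_pos: [0.6265, 0.1604, 0.0246]
tool_rot: [-1.255, 1.117, -1.112]
contact_force: [-2.3, 12.1, 8.6]
opening: 0.0001
```

>>> {"method": "servo_tool", "body": {"delta_pos": [[0.004, 0.001, -0.001], [0.004, 0.001, -0.001]], "dr": [[0, 0, 0], [0, 0, 0]], "grip": [0, 0]}}

```text
t: 9.05
tool_pos: [0.6278, 0.1551, 0.0255]
tool_rot: [-1.248, 1.115, -1.111]
contact_force: [-0.3, 2.8, 3.4]
opening: 0.0002
```

```bash
python3 - <<'E'
from h import *
o=ctrl.get_obs();print(o['t'],w2rack(o['tool_pos']),o['contact_force'])
plan(rack2w(-.0277,.1,.024),tool(RTH),1)
cv2.imwrite('pics/s12.png',cv2.resize(ctrl.get_image('scene')[180:250,280:400,::-1],None,fx=6,fy=6,interpolation=cv2.INTER_CUBIC))
E
```

```text
9.05 [-0.02372579  0.12101269  0.02549604] [-0.33406409  2.83129992  3.35413093]
dp [[0.021, 0.0012, -0.004]]
dr [[-0.67, -0.02, -0.78]] x 1
```

View pics/s12.png

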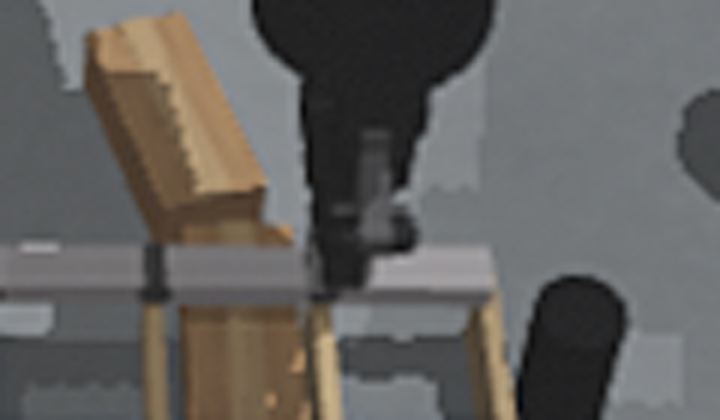

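>>> {"method": "servo_tool", "body": {"delta_pos": [[0.005, 0.001, -0.0015], [0.005, 0.001, -0.0015], [0.005, 0.001, -0.001]], "dr": [[-0.3, 0, -0.3], [-0.3, 0, -0.3], [0, 0, 0]], "grip": [0, 0, 0]}}

```text
t: 9.48
tool_pos: [0.6285, 0.1404, 0.025]
tool_rot: [-1.256, 1.114, -1.116]
contact_force: [0.4, 0.3, 0.6]
opening: 0.0
```

>>> {"method": "servo_tool", "body": {"delta_pos": [[0.005, 0.001, -0.001], [0.005, 0.001, -0.001], [0.005, 0.001, -0.001]], "dr": [[0, 0, 0], [0, 0, 0], [0, 0, 0]], "grip": [0, 0, 0]}}

```text
t: 9.85
tool_pos: [0.6293, 0.1263, 0.0241]
tool_rot: [-1.249, 1.114, -1.116]
contact_force: [0.4, 4.7, 8.0]
opening: -0.0
```

```bash
python3 - <<'E'
from h import *
o=ctrl.get_obs();print(o['t'],w2rack(o['tool_pos']),o['contact_force'])
plan(rack2w(-.0277,.07,.024),tool(RTH),1)
E
```

```text
9.85 [-0.02575817  0.09229896  0.02409066] [0.42034157 4.65651246 8.00890897]
dp [[0.0223, -0.0002, -0.0019]]
dr [[-0.72, -0.13, -0.56]] x 1
```

>>> {"method": "servo_tool", "body": {"delta_pos": [[0.005, 0.001, -0.001], [0.005, 0.001, -0.001], [0.005, 0.001, -0.0005], [0.005, 0.001, -0.0005]], "dr": [[-0.3, 0, -0.3], [-0.3, 0, -0.3], [0, 0, 0], [0, 0, 0]], "grip": [0, 0, 0, 0]}}

```text
t: 10.35
tool_pos: [0.6318, 0.1083, 0.0241]
tool_rot: [-1.254, 1.115, -1.118]
contact_force: [-0.9, 5.6, 6.0]
opening: 0.0
```

>>> {"method": "servo_tool", "body": {"delta_pos": [[0.005, 0.001, -0.001], [0.005, 0.001, -0.001], [0.005, 0.0015, -0.0005]], "dr": [[0, 0, 0], [0, 0, 0], [0, 0, 0]], "grip": [0, 0, 0]}}

```text
t: 10.72
tool_pos: [0.6338, 0.0996, 0.0254]
tool_rot: [-1.238, 1.118, -1.112]
contact_force: [-1.8, 6.1, 11.2]
opening: 0.0
```

```bash
python3 - <<'E'
from h import *
o=ctrl.get_obs();print(o['t'],w2rack(o['tool_pos']),o['contact_force'])
plan(rack2w(-.0277,.029,.024),tool(RTH),1)
E
```

```text
10.725 [-0.02472235  0.06521372  0.02541849] [-1.76242933  6.08123567 11.16079692]
dp [[0.0362, 0.0007, -0.0028]]
dr [[-0.95, -0.28, -1.1]] x 1
```

>>> {"method": "servo_tool", "body": {"delta_pos": [[0.005, 0.001, -0.001], [0.005, 0.001, -0.001], [0.005, 0.0015, -0.0005]], "dr": [[-0.3, 0, -0.4], [-0.3, 0, -0.4], [0, 0, 0]], "grip": [0, 0, 0]}}

```text
t: 11.1
tool_pos: [0.6355, 0.0863, 0.0252]
tool_rot: [-1.248, 1.117, -1.118]
contact_force: [-1.8, 6.4, 9.8]
opening: -0.0002
```

>>> {"method": "servo_tool", "body": {"delta_pos": [[0.005, 0.0015, -0.0005], [0.005, 0.001, -0.0005], [0.005, 0.001, -0.0005]], "dr": [[0, 0, 0], [0, 0, 0], [0, 0, 0]], "grip": [0, 0, 0]}}

```text
t: 11.48
tool_pos: [0.6375, 0.0723, 0.0241]
tool_rot: [-1.243, 1.116, -1.117]
contact_force: [-1.3, 6.6, 8.4]
opening: 0.0004
```

```bash
python3 - <<'E'
from h import *
o=ctrl.get_obs();print(o['t'],w2rack(o['tool_pos']),o['contact_force'])
plan(rack2w(-.0277,.029,.024),tool(RTH),1)
cv2.imwrite('pics/s13.png',cv2.resize(ctrl.get_image('scene')[180:250,250:370,::-1],None,fx=6,fy=6,interpolation=cv2.INTER_CUBIC))
E
```

```text
11.475 [-0.02445376  0.03768441  0.02410066] [-1.28575415  6.56466245  8.41968384]
dp [[0.0087, -0.0001, -0.0032]]
dr [[-0.9, -0.34, -0.74]] x 1
```

View pics/s13.png

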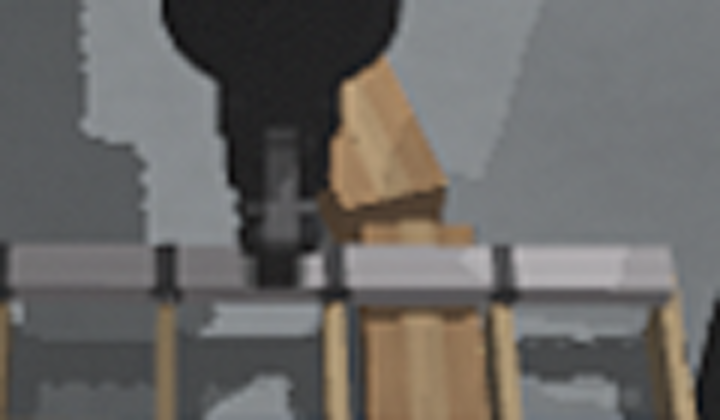

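>>> {"method": "servo_tool", "body": {"delta_pos": [[0.005, 0.001, -0.0005], [0.004, 0.001, -0.0005], [0, 0.0005, 0]], "dr": [[0, 0, 0], [0, 0, 0], [0, 0, 0]], "grip": [0, 0, 0]}}

```text
t: 11.9
tool_pos: [0.6391, 0.0638, 0.0242]
tool_rot: [-1.237, 1.117, -1.117]
contact_force: [-1.5, 1.0, 5.0]
opening: 0.0002
```

>>> {"method": "servo_tool", "body": {"delta_pos": [[0, 0.0005, 0], [0, 0.0005, 0]], "dr": [[0, 0, 0], [0, 0, 0]], "grip": [0, 0]}}

```text
t: 12.15
tool_pos: [0.6391, 0.0638, 0.0241]
tool_rot: [-1.236, 1.118, -1.117]
contact_force: [-1.5, 3.3, 7.5]
opening: -0.0002
```

```bash
python3 - <<'E'
from h import *
o=ctrl.get_obs();print(o['t'],w2rack(o['tool_pos']),o['contact_force'])
cv2.imwrite('pics/s14.png',cv2.resize(ctrl.get_image('scene')[180:250,250:370,::-1],None,fx=6,fy=6,interpolation=cv2.INTER_CUBIC))
E
```

```text
12.15 [-0.0239774   0.02900676  0.02412101] [-1.49766601  3.26852305  7.45983509]
```

View pics/s14.png

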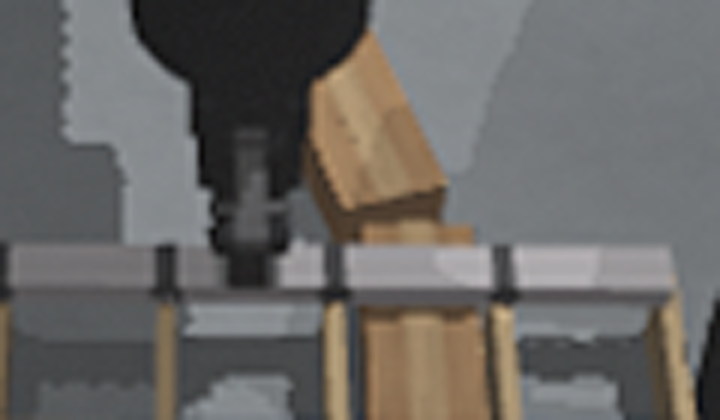

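>>> {"method": "servo_tool", "body": {"delta_pos": [[0, -0.02, 0], [0, -0.025, 0]], "dr": [[0, 0, 0], [0, 0, 0]], "grip": [0, 0]}}

```text
t: 12.45
tool_pos: [0.635, 0.0612, 0.0664]
tool_rot: [-1.244, 1.124, -1.114]
contact_force: [1.0, -0.7, -0.1]
opening: -0.0001
```

```bash
python3 - <<'E'
from h import *
o=ctrl.get_obs();print(o['t'],w2rack(o['tool_pos']),o['tool_pos'],o['contact_force'])
plan(rack2w(-.115,.135,.07),tool(RTH),4)
E
```

```text
12.45 [-0.02838263  0.02696022  0.06636035] [0.63495437 0.06117974 0.06636035] [ 0.96645384 -0.65132238 -0.10396411]
dp [[-0.0268, -0.0007, -0.0219], [-0.0269, -0.0007, -0.0218], [-0.0269, -0.0008, -0.0218], [-0.027, -0.0009, -0.0217]]
dr [[-0.14, -0.12, -0.23]] x 4
```

>>> {"method": "servo_tool", "body": {"delta_pos": [[-0.027, -0.001, -0.022], [-0.027, -0.001, -0.022], [-0.027, -0.001, -0.022], [-0.027, -0.001, -0.022]], "dr": [[-0.14, -0.12, -0.23], [-0.14, -0.12, -0.23], [-0.14, -0.12, -0.23], [-0.14, -0.12, -0.23]], "grip": [0, 0, 0.6, 0.6]}}

```text
t: 12.95
tool_pos: [0.5349, 0.1549, 0.0746]
tool_rot: [-1.264, 1.114, -1.126]
contact_force: [-0.9, 0.1, 1.0]
opening: 0.0356
```

>>> {"method": "servo_tool", "body": {"delta_pos": [[0, 0.01, 0], [0, 0.01, 0]], "dr": [[0, 0, 0], [0, 0, 0]], "grip": [0.6, 0.6]}}

```text
t: 13.2
tool_pos: [0.5346, 0.1547, 0.055]
tool_rot: [-1.265, 1.11, -1.126]
contact_force: [0.4, -0.1, -0.1]
opening: 0.0512
```

```bash
cat >> h.py <<'E'
def shots(tag,sr=(150,250,250,400),tr=(150,260,160,310)):
    for n,r in(('scene',sr),('top',tr)):
        im=ctrl.get_image(n);a,b,c,d=r
        k=min(780/(d-c),580/(b-a))
        cv2.imwrite(f'pics/{n}{tag}.png',cv2.resize(np.clip(im[a:b,c:d,::-1].astype(float)*1.6,0,255).astype(np.uint8),None,fx=k,fy=k,interpolation=cv2.INTER_CUBIC))
def st():
    o=ctrl.get_obs();print(round(o['t'],2),'rack',w2rack(o['tool_pos']).round(4),'F',o['contact_force'].round(1),'open',round(o['opening'],4),'yaw err/tilt',np.degrees((R.from_rotvec(o['tool_rot']).inv()*tool(RTH)).as_rotvec()).round(2))
E
python3 - <<'E'
from h import *
st(); shots(20)
E
```

```text
13.2 rack [-0.1162  0.1323  0.055 ] F [ 0.4 -0.1 -0.1] open 0.0512 yaw err/tilt [-0.35 -0.17  0.43]
```

View pics/scene20.png

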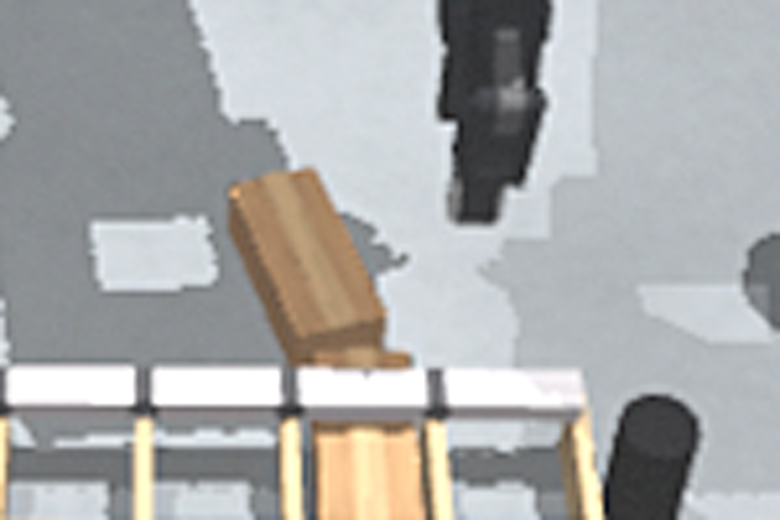

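View pics/top20.png

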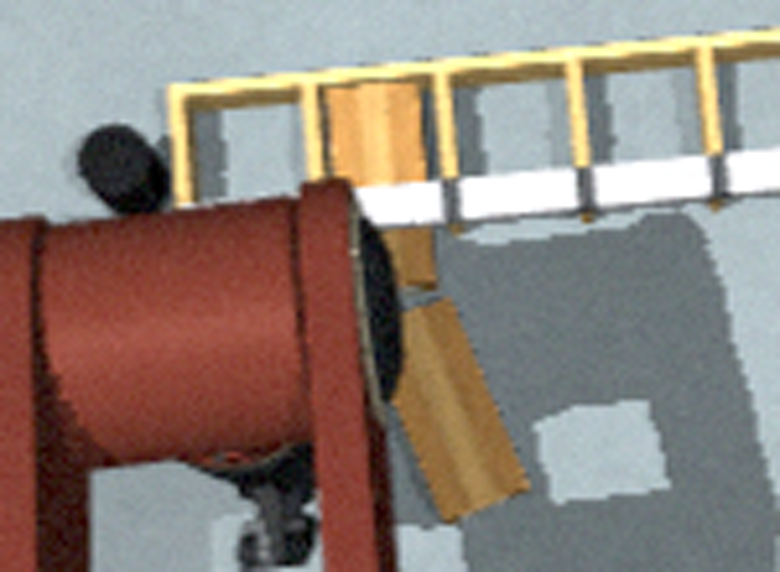

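```bash
python3 - <<'E'
from h import *
for z in(.02,.04,.06,.07,.08,.09):
    print(z,w2rack(unproj('scene',[[341.3,192.3]],z)[0])[:2].round(4),w2rack(unproj('top',[[212.9,253.8]],z)[0])[:2].round(4))
E
```

```text
0.02 [-0.1407  0.1438] [-0.1668  0.1479]
0.04 [-0.1224  0.1402] [-0.168   0.1458]
0.06 [-0.1042  0.1366] [-0.1692  0.1436]
0.07 [-0.0951  0.1348] [-0.1698  0.1426]
0.08 [-0.0859  0.133 ] [-0.1704  0.1415]
0.09 [-0.0768  0.1312] [-0.171   0.1405]
```

>>> {"method": "servo_tool", "body": {"delta_pos": [[0, 0.02, 0], [0, 0.02, 0], [0, 0.018, 0], [0, 0, 0]], "dr": [[-0.3, 0, 0.4], [0, 0, 0], [0, 0, 0], [0, 0, 0]], "grip": [0.6, 0.6, 0.6, 0.6]}}

```text
t: 13.8
tool_pos: [0.5341, 0.1517, -0.0099]
tool_rot: [-1.268, 1.125, -1.119]
contact_force: [0.1, -0.8, 0.9]
opening: 0.0512
```

```bash
python3 - <<'E'
from h import *
st(); shots(21)
E
```

```text
13.8 rack [-0.1171  0.1294 -0.0099] F [ 0.1 -0.8  0.9] open 0.0512 yaw err/tilt [ 0.33 -0.42  0.01]
```

View pics/scene21.png

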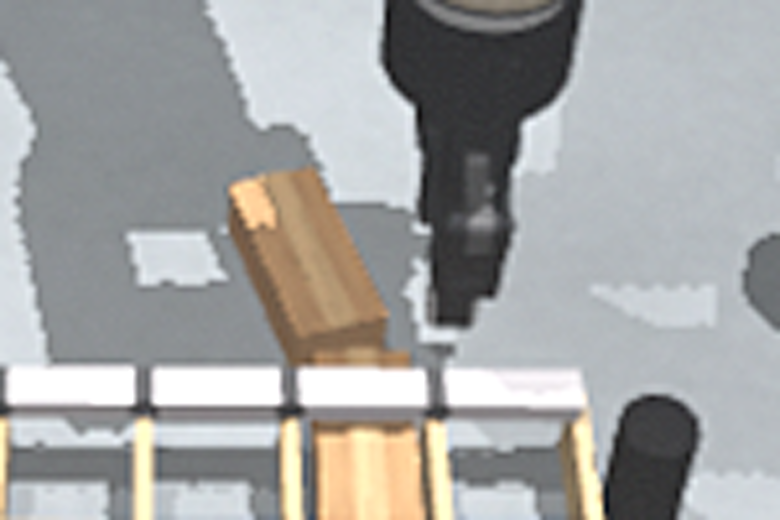

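View pics/top21.png

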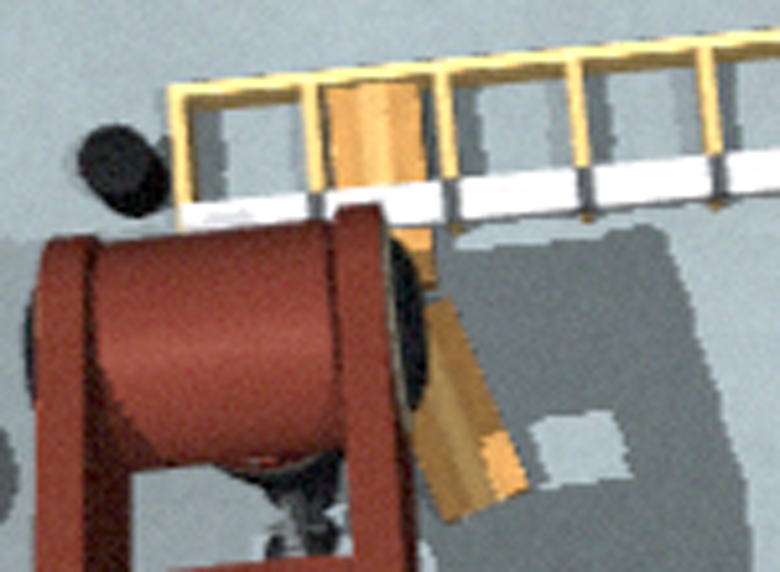

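>>> {"method": "servo_tool", "body": {"delta_pos": [[0, 0.004, 0], [0, 0.003, 0], [0, 0, 0]], "dr": [[0, 0, 0], [0, 0, 0], [0, 0, 0]], "grip": [0.6, 0.6, 0.6]}}

```text
t: 14.28
tool_pos: [0.5376, 0.1525, -0.013]
tool_rot: [-1.261, 1.12, -1.122]
contact_force: [0.7, 0.5, -0.1]
opening: 0.0515
```

```bash
python3 - <<'E'
from h import *
st(); shots(22)
for z in (.01,.015,.02): print(z,w2rack(unproj('scene',[[337.5,212.5]],z)[0]))
E
```

```text
14.28 rack [-0.1135  0.1298 -0.013 ] F [ 0.7  0.5 -0.1] open 0.0515 yaw err/tilt [-0.13 -0.39 -0.  ]
0.01 [-0.08936596  0.13215637  0.01      ]
0.015 [-0.08518576  0.13134439  0.015     ]
0.02 [-0.08100556  0.13053241  0.02      ]
```

View pics/scene22.png

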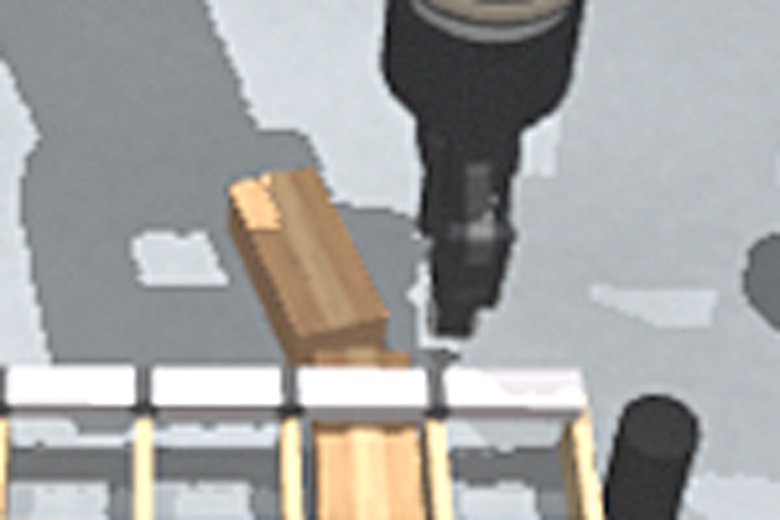

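>>> {"method": "servo_tool", "body": {"delta_pos": [[0, 0.004, -0.004], [0.006, 0.001, 0], [0.006, 0, 0]], "dr": [[0, -0.4, 0], [0, 0, 0], [0, 0, 0]], "grip": [0.6, 0.6, 0.6]}}

```text
t: 14.75
tool_pos: [0.535, 0.1397, -0.018]
tool_rot: [-1.265, 1.113, -1.116]
contact_force: [0.8, 0.3, -0.3]
opening: 0.0514
```

>>> {"method": "servo_tool", "body": {"delta_pos": [[0.006, 0, 0], [0.006, 0, 0], [0.006, 0, 0]], "dr": [[0, 0, 0], [0, 0, 0], [0, 0, 0]], "grip": [0.6, 0.6, 0.6]}}

```text
t: 15.12
tool_pos: [0.5378, 0.1204, -0.0178]
tool_rot: [-1.264, 1.113, -1.117]
contact_force: [-0.2, -0.8, -0.4]
opening: 0.0516
```

```bash
python3 - <<'E'
from h import *
st(); shots(23)
E
```

```text
15.12 rack [-0.1173  0.0979 -0.0178] F [-0.2 -0.8 -0.4] open 0.0516 yaw err/tilt [-0.2   0.05 -0.01]
```

View pics/scene23.png

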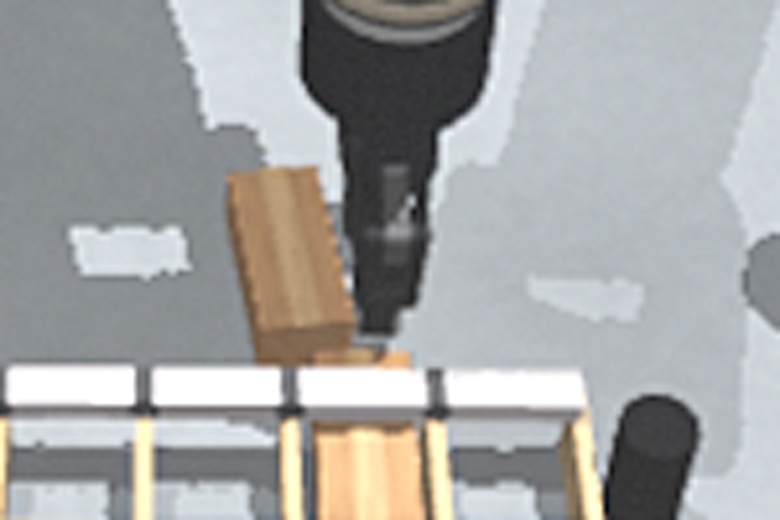

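View pics/top23.png

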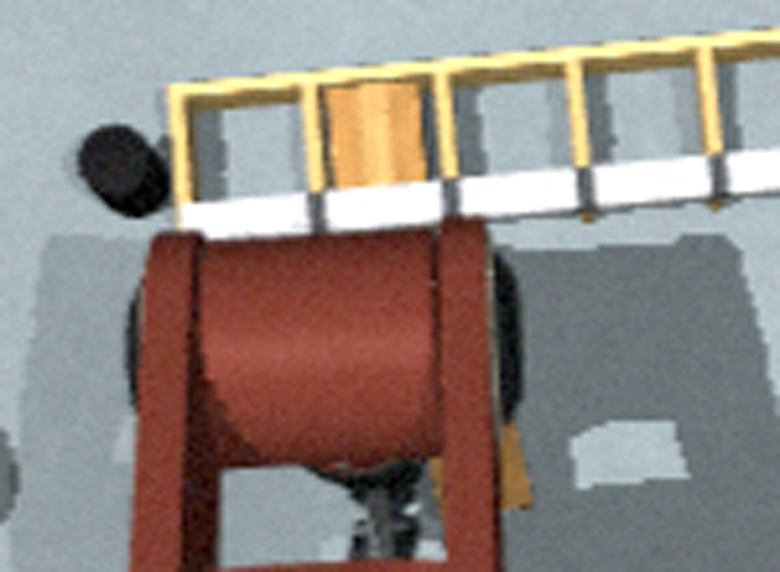

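>>> {"method": "servo_tool", "body": {"delta_pos": [[0.006, 0, 0], [0.006, 0, 0], [0.006, 0, 0], [0.005, 0, 0], [0.005, 0, 0]], "dr": [[-0.2, 0, 0], [0, 0, 0], [0, 0, 0], [0, 0, 0], [0, 0, 0]], "grip": [0.6, 0.6, 0.6, 0.6, 0.6]}}

```text
t: 15.85
tool_pos: [0.5415, 0.0911, -0.0177]
tool_rot: [-1.266, 1.116, -1.115]
contact_force: [0.3, 0.5, 0.3]
opening: 0.0511
```

```bash
python3 - <<'E'
from h import *
from fit import fit
st(); shots(24)
m=ctrl.masks_of('scene','carton')
for k in m[:3]:
    r=fit({'scene':k['pixels']},box(0,0,0,.03,.09,.04),[.54,.08,RTH]); print(k['score'],k['extent'],r.x,r.fun,w2rack([r.x[0],r.x[1],0]),r.x[2]-RTH)
E
```

```text
15.85 rack [-0.1173  0.0684 -0.0177] F [0.3 0.5 0.3] open 0.0511 yaw err/tilt [ 0.03  0.03 -0.04]
0.9 [286.4, 179.9, 304.9, 219.1] [0.54111038 0.06032031 0.11617029] 0.09437987961141904 [-0.12159067  0.03790069  0.        ] -0.009829711659613286
0.18 [363.4, 225.4, 381.3, 258.1] [-0.58740741  0.49148148 -0.06288889] 1.0 [-1.18697945  0.60746112  0.        ] -0.18888888888888813
```

View pics/scene24.png

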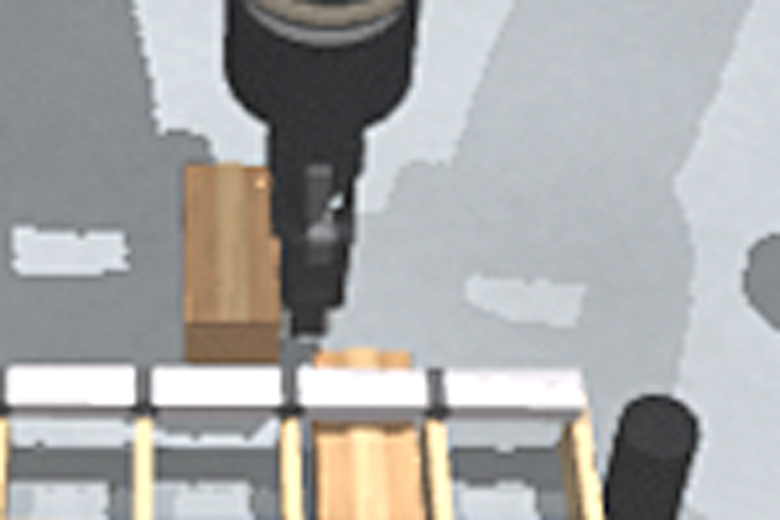

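>>> {"method": "servo_tool", "body": {"delta_pos": [[0.004, 0, 0], [0.004, 0, 0], [0, 0, 0]], "dr": [[0, 0, 0], [0, 0, 0], [0, 0, 0]], "grip": [0.6, 0.6, 0.6]}}

```text
t: 16.38
tool_pos: [0.5425, 0.0828, -0.0178]
tool_rot: [-1.267, 1.116, -1.115]
contact_force: [-0.5, -0.3, -0.4]
opening: 0.051
```

```bash
python3 - <<'E'
from h import *
st()
E
```

```text
16.38 rack [-0.1174  0.06   -0.0178] F [-0.5 -0.3 -0.4] open 0.051 yaw err/tilt [ 0.04  0.03 -0.02]
```

Back off sideways, lift, and look unobstructed.

>>> {"method": "servo_tool", "body": {"delta_pos": [[-0.01, 0, 0], [-0.012, 0, 0], [0, -0.04, 0], [0, -0.04, 0], [0, -0.01, -0.05]], "dr": [[0, 0, 0], [0, 0, 0], [0, 0, 0], [0, 0, 0], [0, 0, 0]], "grip": [0.6, 0.6, 0.6, 0, 0]}}

```text
t: 17.0
tool_pos: [0.4899, 0.102, 0.0743]
tool_rot: [-1.269, 1.116, -1.112]
contact_force: [-0.4, -0.5, 0.7]
opening: 0.0157
```

>>> {"method": "servo_tool", "body": {"delta_pos": [[0, 0, -0.06], [0, 0, -0.04]], "dr": [[0, 10, 0], [0, 10, 0]], "grip": [0, 0]}}

```text
t: 17.25
tool_pos: [0.3886, 0.0974, 0.076]
tool_rot: [-1.091, 1.377, -1.376]
contact_force: [-0.1, -0.7, -0.3]
opening: 0.0002
```

```bash
python3 - <<'E'
from h import *
from fit import fit
st(); shots(25)
for n in P:
  m=ctrl.masks_of(n,'carton')
  for k in m[:2]:
    r=fit({n:k['pixels']},box(0,0,0,.03,.09,.04),[.54,.06,RTH]); print(n,k['score'],k['extent'],r.x,r.fun,w2rack([r.x[0],r.x[1],0]),r.x[2]-RTH)
E
```

```text
17.25 rack [-0.2682  0.0938  0.076 ] F [-0.1 -0.7 -0.3] open 0.0002 yaw err/tilt [ -0.   -20.39  -0.03]
scene 0.67 [281.7, 182.7, 299.7, 222.9] [0.54483341 0.05082788 0.09647932] 0.05087747806304842 [-0.11909004  0.02801565  0.        ] -0.02952068407952088
scene 0.65 [280.6, 219.7, 302.5, 231.5] [0.57209403 0.05725459 0.11560701] 2.5032070455300763 [-0.09123791  0.03096565  0.        ] -0.01039298572283609
top 0.68 [256.0, 205.7, 273.5, 251.7] [0.54246402 0.0508119  0.12815754] 0.05069438715177515 [-0.12144265  0.02829755  0.        ] 0.0021575375666747776
```

View pics/scene25.png

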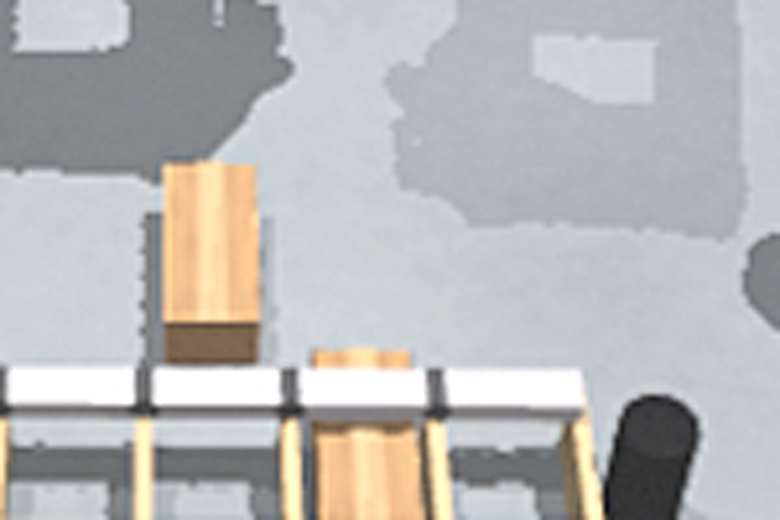

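View pics/top25.png

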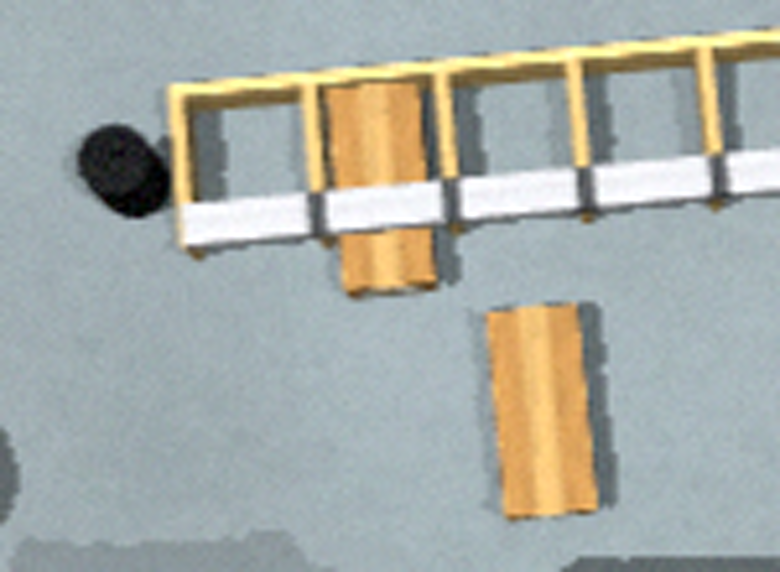

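```bash
python3 - <<'E'
from h import *
plan(rack2w(-.208,.0285,.04),tool(RTH-np.pi/2),8)
print(ctrl.get_obs()['q'])
E
```

```text
dp [[0.0052, 0.0046, 0.0096], [0.0037, 0.0046, 0.0103], [0.002, 0.0046, 0.0107], [0.0004, 0.0046, 0.0109], [-0.0013, 0.0046, 0.0109], [-0.0029, 0.0046, 0.0105], [-0.0045, 0.0046, 0.01], [-0.006, 0.0045, 0.0092]]
dr [[-0.01, 8.76, -0.01]] x 8
[ 5.89761713e-02 -4.06407652e-01  2.24166411e+00  4.48926528e-04
  1.30449569e+00  2.80865057e-01]
```

>>> {"method": "servo_tool", "body": {"delta_pos": [[0.005, 0.0046, 0.0096], [0.0037, 0.0046, 0.0103], [0.002, 0.0046, 0.0107], [0.0004, 0.0046, 0.0109], [-0.0013, 0.0046, 0.0109]], "dr": [[0, 8.8, 0], [0, 8.8, 0], [0, 8.8, 0], [0, 8.8, 0], [0, 8.8, 0]], "grip": [0.08, 0.08, 0.08, 0.08, 0.08]}}

```text
t: 18.08
tool_pos: [0.4402, 0.0619, 0.0552]
tool_rot: [-0.544, 1.898, -1.9]
contact_force: [-0.1, 0.5, -0.2]
opening: 0.0068
```

>>> {"method": "servo_tool", "body": {"delta_pos": [[-0.003, 0.0046, 0.0105], [-0.0045, 0.0046, 0.01], [-0.006, 0.0046, 0.009], [0, 0, 0]], "dr": [[0, 8.8, 0], [0, 8.8, 0], [0, 8.8, 0], [0, 0, 0]], "grip": [0.08, 0.08, 0.08, 0.08]}}

```text
t: 18.58
tool_pos: [0.4715, 0.0391, 0.041]
tool_rot: [-0.094, 2.171, -2.17]
contact_force: [0.0, -0.2, 0.4]
opening: 0.0069
```

```bash
python3 - <<'E'
from h import *
st(); plan(rack2w(-.2,.0285,-.012),tool(RTH-np.pi/2),4);shots(26,(120,250,220,400),(150,300,180,340))
E
```

```text
18.57 rack [-0.1933  0.0256  0.041 ] F [ 0.  -0.2  0.4] open 0.0069 yaw err/tilt [ -0.3  -91.86  -0.3 ]
dp [[0.0018, 0.0132, -0.0007], [0.0018, 0.0132, -0.0007], [0.0017, 0.0132, -0.0007], [0.0017, 0.0132, -0.0007]]
dr [[-0.0, -0.47, -0.09]] x 4
```

View pics/scene26.png

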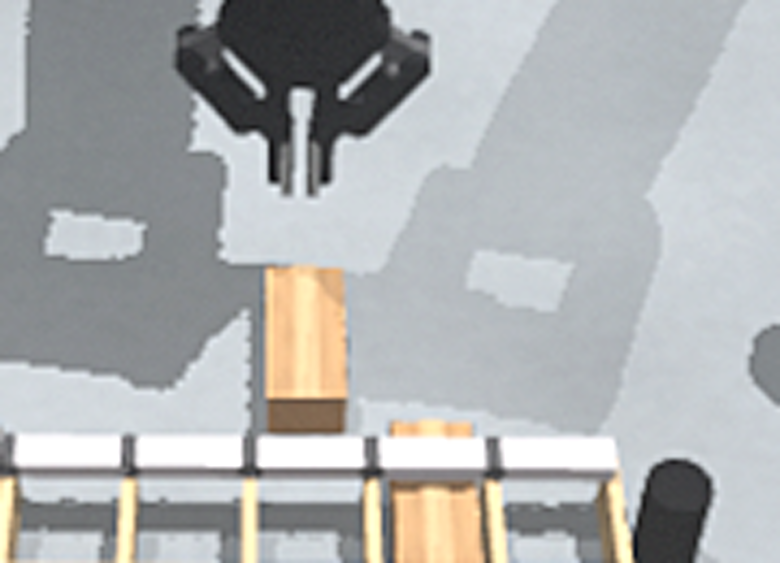

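View pics/top26.png

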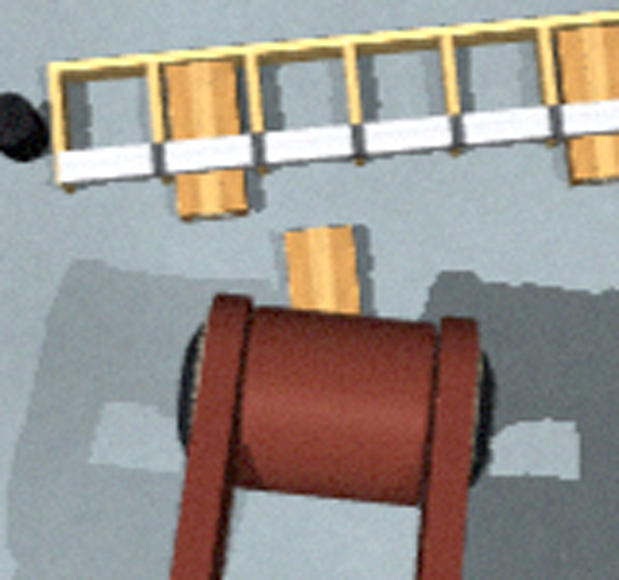

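>>> {"method": "servo_tool", "body": {"delta_pos": [[0.002, 0.013, -0.001], [0.002, 0.013, -0.001], [0.002, 0.013, -0.001], [0.002, 0.01, -0.001], [0, 0, 0]], "dr": [[0, -0.5, -0.1], [0, -0.5, -0.1], [0, -0.5, -0.1], [0, -0.4, -0.1], [0, 0, 0]], "grip": [0.08, 0.08, 0.08, 0.08, 0.08]}}

```text
t: 19.3
tool_pos: [0.4606, 0.0438, -0.0122]
tool_rot: [-0.148, 2.153, -2.152]
contact_force: [-0.3, -0.1, 0.2]
opening: 0.0068
```

```bash
python3 - <<'E'
from h import *
st(); plan(rack2w(-.2,.0285,-.014),tool(RTH-np.pi/2),2);shots(27,(120,250,220,400),(150,300,180,340))
E
```

```text
19.3 rack [-0.2035  0.0316 -0.0122] F [-0.3 -0.1  0.2] open 0.0068 yaw err/tilt [  0.14 -89.48   0.1 ]
dp [[-0.0018, 0.0009, 0.0016], [-0.0018, 0.0009, 0.0016]]
dr [[0.01, 0.26, 0.08]] x 2
```

View pics/scene27.png

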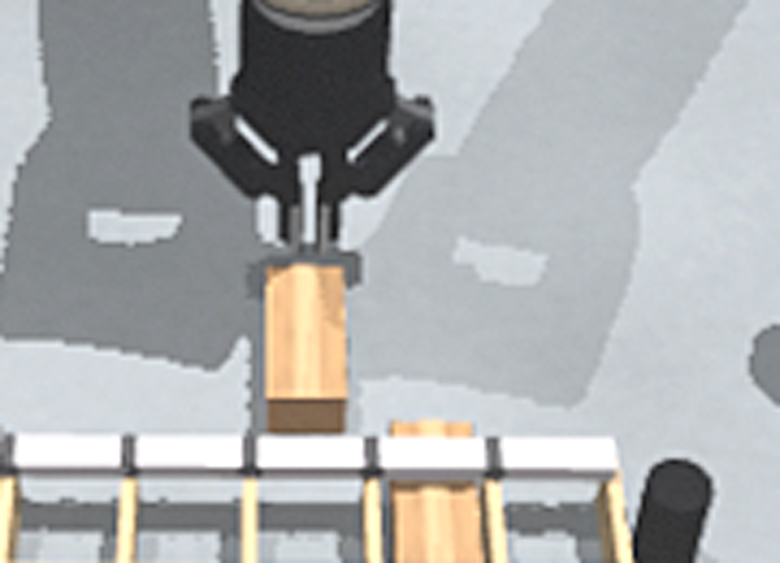

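```bash
python3 - <<'E'
from h import *
for z in (0,.01,.02,.03): print(z,w2rack(unproj('scene',[[290.4,177.7]],z)[0]).round(4))
print((proj('scene',[rack2w(-.166,.028,.03),rack2w(-.166,.028,0)])-[220,120])*4.33)
E
```

```text
0 [-0.2052  0.0298  0.    ]
0.01 [-0.1955  0.0294  0.01  ]
0.02 [-0.1858  0.0291  0.02  ]
0.03 [-0.1761  0.0288  0.03  ]
[[303.61694581 263.65806374]
 [302.42288809 302.18564672]]
```

>>> {"method": "servo_tool", "body": {"delta_pos": [[-0.006, 0, 0.0015], [-0.006, 0, 0.0015], [-0.006, 0, 0], [-0.006, 0, 0]], "dr": [[0, 0.25, 0.1], [0, 0.25, 0.1], [0, 0, 0], [0, 0, 0]], "grip": [0.08, 0.08, 0.08, 0.08]}}

```text
t: 19.9
tool_pos: [0.4894, 0.0434, -0.0091]
tool_rot: [-0.127, 2.153, -2.154]
contact_force: [-0.5, -0.6, -0.8]
opening: 0.0073
```

```bash
python3 - <<'E'
from h import *
st(); plan(rack2w(-.13,.0285,-.013),tool(RTH-np.pi/2),5)
E
```

```text
19.9 rack [-0.175   0.0276 -0.0091] F [-0.5 -0.6 -0.8] open 0.0073 yaw err/tilt [ -0.35 -90.05  -0.29]
dp [[-0.009, 0.0008, -0.0002], [-0.009, 0.0008, -0.0002], [-0.009, 0.0008, -0.0002], [-0.009, 0.0008, -0.0002], [-0.009, 0.0008, -0.0002]]
dr [[-0.01, -0.01, -0.08]] x 5
```

>>> {"method": "servo_tool", "body": {"delta_pos": [[-0.008, 0.001, 0], [-0.008, 0.001, 0], [-0.008, 0.001, 0], [-0.008, 0.001, 0]], "dr": [[0, 0, -0.1], [0, 0, -0.1], [0, 0, 0], [0, 0, 0]], "grip": [0.08, 0.08, 0.08, 0.08]}}

```text
t: 20.4
tool_pos: [0.5228, 0.0478, -0.0134]
tool_rot: [-0.134, 2.156, -2.157]
contact_force: [-1.1, -0.4, 1.1]
opening: 0.0068
```

```bash
python3 - <<'E'
from h import *
st(); shots(28,(140,260,230,370),(150,300,180,340))
from fit import fit
for k in ctrl.masks_of('scene','carton')[:3]:
    if k['pixels'].sum()<2000:
        r=fit({'scene':k['pixels']},box(0,0,0,.03,.09,.04),[.575,.053,RTH]); print(k['score'],k['extent'],r.x,r.fun,w2rack([r.x[0],r.x[1],0]),r.x[2]-RTH)
E
```

```text
20.4 rack [-0.1413  0.0277 -0.0134] F [-1.1 -0.4  1.1] open 0.0068 yaw err/tilt [-9.000e-02 -9.004e+01 -4.000e-02]
0.93 [280.8, 195.3, 301.4, 235.0] [0.57813891 0.05539189 0.11533439] 0.405997693194925 [-0.08547502  0.02835808  0.        ] -0.010665606275734707
0.31 [173.9, 235.9, 191.7, 252.2] [-0.55724246  0.29570692  1.14277542] 1.0 [-1.18165602  0.40944783  0.        ] 1.016775421683679
```

View pics/scene28.png

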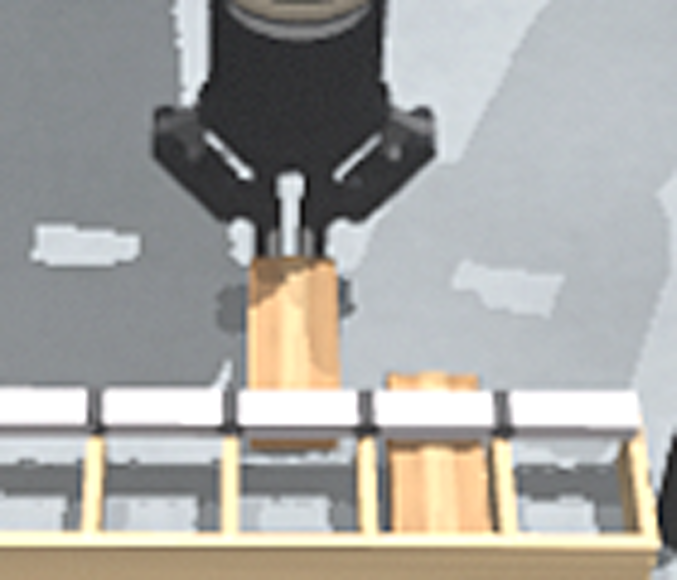

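View pics/top28.png

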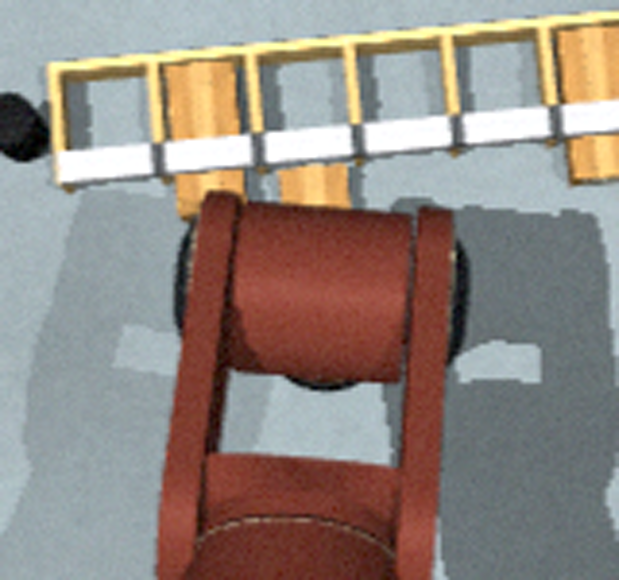

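>>> {"method": "servo_tool", "body": {"delta_pos": [[-0.008, 0, 0], [-0.008, 0, 0], [-0.008, 0, 0], [-0.008, 0, 0]], "dr": [[0, 0, 0], [0, 0, 0], [0, 0, 0], [0, 0, 0]], "grip": [0.08, 0.08, 0.08, 0.08]}}

```text
t: 21.05
tool_pos: [0.5558, 0.0519, -0.0136]
tool_rot: [-0.134, 2.156, -2.157]
contact_force: [-1.1, -0.8, 0.8]
opening: 0.0069
```

```bash
python3 - <<'E'
from h import *
st(); plan(rack2w(-.075,.028,-.0134),tool(RTH-np.pi/2),4)
E
```

```text
21.05 rack [-0.1081  0.0278 -0.0136] F [-1.1 -0.8  0.8] open 0.0069 yaw err/tilt [-8.000e-02 -9.005e+01 -4.000e-02]
dp [[-0.0083, -0.0, -0.0001], [-0.0083, -0.0, -0.0001], [-0.0083, -0.0, -0.0001], [-0.0083, -0.0, -0.0001]]
dr [[-0.01, -0.01, -0.02]] x 4
```

>>> {"method": "servo_tool", "body": {"delta_pos": [[-0.008, 0, 0], [-0.008, 0, 0], [-0.008, 0, 0], [-0.006, 0, 0]], "dr": [[0, 0, 0], [0, 0, 0], [0, 0, 0], [0, 0, 0]], "grip": [0.08, 0.08, 0.08, 0.08]}}

```text
t: 21.55
tool_pos: [0.5879, 0.056, -0.0136]
tool_rot: [-0.134, 2.156, -2.157]
contact_force: [-2.0, -0.9, 0.3]
opening: 0.0068
```

```bash
python3 - <<'E'
from h import *
st(); shots(29,(140,260,230,370),(150,300,180,340))
E
```

```text
21.55 rack [-0.0757  0.0277 -0.0136] F [-2.  -0.9  0.3] open 0.0068 yaw err/tilt [-8.000e-02 -9.005e+01 -3.000e-02]
```

View pics/scene29.png

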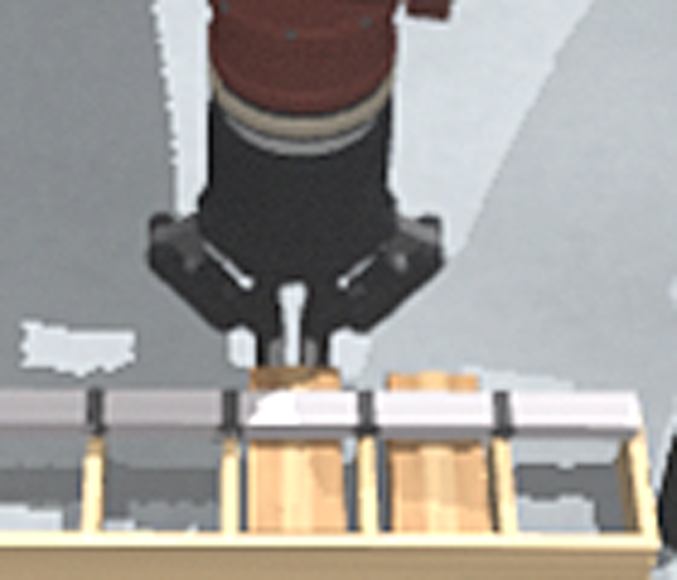

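>>> {"method": "servo_tool", "body": {"delta_pos": [[-0.003, 0, 0], [-0.002, 0, 0]], "dr": [[0, 0, 0], [0, 0, 0]], "grip": [0.08, 0.08]}}

```text
t: 21.9
tool_pos: [0.5925, 0.0565, -0.0135]
tool_rot: [-0.136, 2.156, -2.157]
contact_force: [-6.6, -1.0, 5.5]
opening: 0.0065
```

>>> {"method": "servo_tool", "body": {"delta_pos": [[-0.0015, 0, 0]], "dr": [[0, 0, 0]], "grip": [0.08]}}

```text
t: 22.02
tool_pos: [0.5923, 0.0565, -0.0137]
tool_rot: [-0.141, 2.158, -2.16]
contact_force: [-7.4, -1.8, 6.1]
opening: 0.0067
```

>>> {"method": "servo_tool", "body": {"delta_pos": [[-0.0015, 0, 0]], "dr": [[0, 0, 0]], "grip": [0.08]}}

```text
t: 22.15
tool_pos: [0.5921, 0.0565, -0.0139]
tool_rot: [-0.146, 2.16, -2.162]
contact_force: [-6.8, -1.4, 4.5]
opening: 0.0066
```

>>> {"method": "servo_tool", "body": {"delta_pos": [[0.01, 0, 0], [0.02, 0, 0], [0.02, -0.01, 0], [0.02, -0.05, 0], [0.03, -0.05, 0]], "dr": [[0, 0, 0], [0, 0, 0], [0, 0, 0], [0, 0, 0], [0, 0, 0]], "grip": [0.08, 0.08, 0.08, 0.08, 0.08]}}

```text
t: 22.78
tool_pos: [0.4883, 0.044, 0.0948]
tool_rot: [-0.151, 2.163, -2.163]
contact_force: [0.4, -0.1, 0.4]
opening: 0.0067
```

>>> {"method": "servo_tool", "body": {"delta_pos": [[0.05, 0, 0], [0.04, 0, 0], [0, 0, 0]], "dr": [[0, 0, 0], [0, 0, 0], [0, 0, 0]], "grip": [0.08, 0.08, 0.08]}}

```text
t: 23.15
tool_pos: [0.3993, 0.0322, 0.1009]
tool_rot: [-0.134, 2.154, -2.158]
contact_force: [-0.1, -0.7, -1.2]
opening: 0.0068
```

```bash
python3 - <<'E'
from h import *
st(); shots(30,(150,270,160,390),(140,260,150,380))
from fit import fit
for k in ctrl.masks_of('top','carton')[:4]: print(k['score'],k['extent'])
for x in(-.06,.03):
  for y in(.087,.029,-.145): print(x,y,(proj('top',[rack2w(x,y,.03)])-[150,140])*780/230)
E
```

```text
23.15 rack [-0.2659  0.0278  0.1009] F [-0.1 -0.7 -1.2] open 0.0068 yaw err/tilt [-1.600e-01 -9.002e+01  1.000e-02]
0.96 [252.6, 161.0, 269.8, 202.3]
0.6 [326.4, 174.0, 350.7, 183.8]
-0.06 0.087 [[289.7713937  216.16283032]]
-0.06 0.029 [[376.34206321 207.76385015]]
-0.06 -0.145 [[634.31273495 182.73585202]]
0.03 0.087 [[278.08954863  84.76570325]]
0.03 0.029 [[363.74504499  76.67637443]]
0.03 -0.145 [[619.00711432  52.56935382]]
```

View pics/scene30.png

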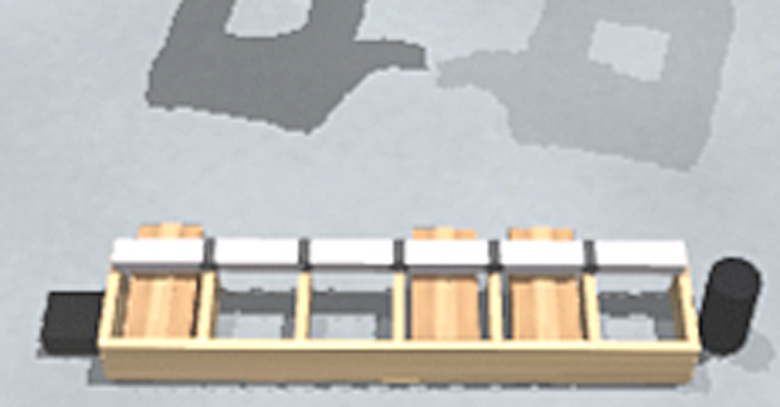

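View pics/top30.png

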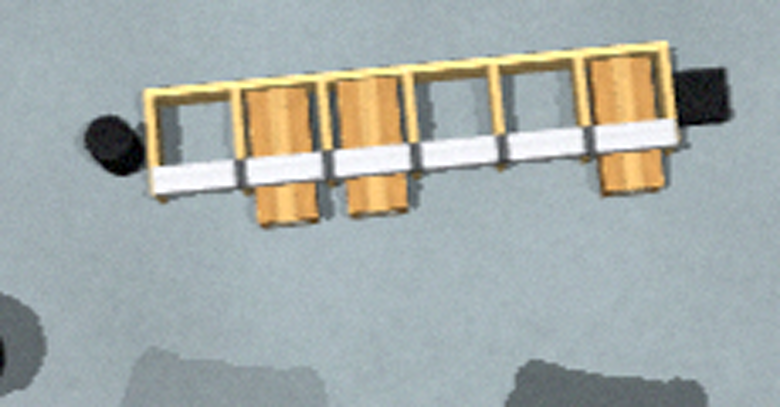

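```bash
python3 - <<'E'
from h import *
from fit import fit
b=box(0,0,0,.03,.09,.04)
for n,w in(('top',(.652,.066)),):
    k=ctrl.masks_of(n,'carton')[0]; r=fit({n:k['pixels']},b,[.648,.065,RTH]); print(w2rack([r.x[0],r.x[1],0]),r.x[2]-RTH,r.fun)
print(ctrl.finish_job())
E
```

```text
[-0.01519573  0.02795777  0.        ] 0.012102159568433551 0.3465515380464112
the job is handed in; nothing more can be done
None
```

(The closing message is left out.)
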